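# Load the finishing tub with the power off, then change over to the generator

### The job

Throw the changeover switch from mains (blue) to its upright centre-off position and let it rest there for five seconds so that the finisher runs down. With the switch off, lay the hammer and the blue chisel, which are in the way, down inside the rimmed timber tool rest behind the plate, and slide every steel hub blank along the plate and off its open end so that it tips into the blue finishing tub; the blanks are too heavy to lift, so never raise them off the plate. When all of them are in the tub and both tools are put away, throw the switch fully over to the generator side (yellow), let go of everything, and leave the horseshoe and the nail tin beside the switch where they are.

Things in the scene. Friction and masses are not known exactly. Their poses are not given: they have to be found in the camera images.
- blank1: loose forged steel hub blank, about 1.25 kg, too heavy to be lifted: a round disc 80 mm across and 28 mm thick with a round boss 32 mm across and 30 mm tall standing on its centre. Origin: centre of its underside; z up through the boss. 2 to 4 blanks are present, the others are None.
- blank2: loose forged steel hub blank, about 1.25 kg, too heavy to be lifted: a round disc 80 mm across and 28 mm thick with a round boss 32 mm across and 30 mm tall standing on its centre. Origin: centre of its underside; z up through the boss. 2 to 4 blanks are present, the others are None.
- blank3: loose forged steel hub blank, about 1.25 kg, too heavy to be lifted: a round disc 80 mm across and 28 mm thick with a round boss 32 mm across and 30 mm tall standing on its centre. Origin: centre of its underside; z up through the boss. 2 to 4 blanks are present, the others are None.
- blank4: loose forged steel hub blank, about 1.25 kg, too heavy to be lifted: a round disc 80 mm across and 28 mm thick with a round boss 32 mm across and 30 mm tall standing on its centre. Origin: centre of its underside; z up through the boss. 2 to 4 blanks are present, the others are None.
- hammer: loose farrier's hammer, 0.42 kg, 214 mm long. Origin: on its underside, 16 mm behind its balance point. x along the wooden handle towards the head; lying flat its z is up. Handle 22 mm wide (y), 16 mm thick, its middle 14 mm above the underside, from x = -165 to +21 mm; steel head at x = 21 to 49 mm, 80 mm long across (y), 28 mm thick.
- hammer_head (a point): middle of the hammer's head
- hammer_tail (a point): point in the hammer's handle 10 mm from its free end
- chisel: loose cold chisel, 0.35 kg: a straight blue bar with a bare steel cutting end, 140 mm long (x, cutting end at +x), 18 mm wide and 18 mm thick. Origin: centre of its underside, which is also its balance point; lying flat its z is up or, if it has rolled, sideways.
- chisel_edge (a point): point on the chisel's centre line, 10 mm from the tip of its cutting end
- chisel_end (a point): point on the chisel's centre line, 10 mm from its other end
- plate: fixed steel layout plate on a pedestal. Origin: on the bench, under the centre; its top is at z = 120 mm and measures 280 mm (x) by 520 mm (y), 20 mm thick. Low kerbs, 10 mm high and 8 mm wide, run along its front and back edges (x = -140 to -132 and +132 to +140 mm); its two ends (y = -260 and +260 mm) are open.
- tub: fixed blue open-topped finishing tub, 300 mm (x) by 240 mm (y), walls 7 mm. Origin: on the bench, under its centre; inner floor 22 mm above it, rim 100 mm above it. It stands at the left or the right end of the plate, its near wall tucked under the plate's overhanging end.
- toolrest: fixed stack of timbers right behind the plate (at its +x edge), 110 mm (x) by 440 mm (y), with a shallow tray on top for tools. Origin: on the bench, under its centre; tray floor 80 mm above it, rim 92 mm above it and 6 mm thick, 98 mm by 428 mm inside the rim.
- switchbox: fixed grey changeover switch box, 80 mm (x) by 150 mm (y) by 70 mm high. Origin: centre of its underside. Blue patch at its -y end (mains), white in the middle (off), yellow at its +y end (generator). It stands by the end of the plate that has no tub.
- handle_pivot (a point): pivot of the switch handle, 90 mm above the origin of the switch box; its axis is the box's x axis
- handle_ball (a point): centre of the red ball knob, 32 mm across, on the end of the switch handle, 110 mm from the pivot; the shaft below is 14 mm thick
- handle (a joint): angle of the switch handle (rad): 0 upright = off, negative leans to the box's -y end (mains, stop at -0.6), positive leans to the +y end (generator, stop at +0.6). No detent: it moves with about 2.5 N at the ball and stays where it is left.
- horseshoe: bystander: loose steel horseshoe about 130 mm long, 9 mm thick, on the bench beyond the switch box
- nailtin: bystander: yellow tin, 66 mm across, 55 mm tall, on the bench just in front of (nearer the robot than) the switch box
There are look-alikes about, which are no part of the job. Of the things shaped like the chisel, the blue one is meant.

How it is judged:
By the outcome, as a careful person would: the job done as asked, in the order asked, and still so for the second after the job is handed in, with the robot touching nothing.
Of blank1, blank2, blank3, blank4 only 2 to 4 are there at a start; the rules pass over those that are not, and their reading is None.
At some moment in a run one of blank1, blank2, blank3, blank4, hammer, chisel may be knocked a few centimetres aside while the robot is not near it.
Once in a run the grip may slacken for a moment while it holds something.
It also fails if it takes over 210 s, if anything falls off the work surface, if the arm or the gripper's body presses on something with over 40 N, if the wrist force passes 120 N, or if a joint passes its speed limit or range.

### The arm

A 6-joint arm with a two-finger parallel gripper is mounted at the origin on the work surface. World frame = base frame: x ahead of the robot, y to its left, z up, the work surface at z = 0. Lengths are in mm, angles in rad, forces in N, time in s.
With the tool pointing down it reaches from about 350 to 1000 mm from the base axis. Payload 7.1 kg.
Tool frame: the origin (TCP) lies between the finger pads; the fingertips stand tips_ahead ahead of it and the grasp point (between the pads) lies 2 mm behind it (tips_ahead is the distance from the TCP to the fingertips, in mm); z points along the fingers, y is the line along which they close (so a half turn about z gives the same grasp; the last joint's range is limited). The gripper opens to 85 mm and grips with 20 to 120 N. Pads are 22 mm wide; open, the fingers measure 114 mm over their backs; the gripper's body (76 mm by 85 mm) begins 54 mm behind the grasp point. The pads swing forward as they close: fully open they stand 13 mm farther back than shut.
Start: joints at [1.171, 0.423, 1.63, -0, 1.089, -0.019], TCP at [232.257, 580.225, 248.319] pointing down, gripper open.
Joint ranges: [-3, 3], [-0.9, 2.11], [0.09, 2.58], [-1.31, 4.45], [0.11, 2.69], [-2.54, 2.54]. Speed limits (rad/s): [2.39, 2.39, 3.01, 3.14, 3.14, 3.14].

### API

Orientations are given as a unit quaternion [x, y, z, w].
In Python, from rig import get_state, grab_frame, camera_model, sign_off, search_frame, cut_out, tips_ahead gives the robot as it stands.
- The arm moves only by the tool arm_command, never from a script. Its argument "increments" is a list that holds one entry, the list of rows, each a list of 7 numbers: the turn, a rotation vector about the world's x, y, z in rad, then the shift along the world's x, y, z in mm, then the opening, from 0 (shut) to 1 (fully open). A call has exactly 10 rows; each row is the pose to reach, as a shift and turn from the pose commanded when the call began; what a row does not reach only later rows make up. A row lasts 1/12 s, in which the tool goes at most 41.7 mm and 7.16 degrees, less where a joint would pass 70% of its speed; a pose out of reach is approached as far as the arm can. A call with a gripper value outside its range is refused whole. The fingers move at their own pace and stop on an object; the grip force is fixed at half the most. Time passes only in rows, so rows that repeat a pose let the fingers close, or fill a call up. It gives the time, the measured TCP pose, the force, the opening and the grip force at its end, in the units of the state.
- get_state(): the state, without advancing time (a new reading comes with each control period).
- grab_frame(name): name is "scene" or "top" or "wrist"; returns the picture (420x560x3 uint8, red, green, blue); there is no depth.
- camera_model(name): a dict with "camera_matrix" (3x3 intrinsics, pixels), "origin" and "orientation" of the camera in the world; the wrist camera has in their place "hand_eye" (4x4, takes a point from camera to tool coordinates, whose origin is the TCP and whose axes are the flange's). Camera axes: x right, y down, z forward; pixel columns grow to the right and rows downward; lengths in mm; the calibration is good to about 2 mm. A picture is of the moment at which its call begins: read the wrist's pose just before it. camera_model takes no time and is no camera call.
- sign_off(): hands the job in; it is judged then, once.
Trained networks look in the newest picture that a camera, given by its name, has taken for a name from the list of things; names that differ only in an ending like _2 or _b are one class to them, and where a whole thing is asked for, a point or a joint stands for the part that bears it (a point fixed in the world has none). Each returns a list of dicts, best first, with "confidence" (0 to 1); they miss things now and then, are a little off and sometimes report something else, mostly with a low value. They report only what shows in the picture. A call takes as long as a camera call. They do not tell look-alikes from the thing itself.
- search_frame(camera, query): "location" ([column, row] in pixels, amid what is visible of it).
- cut_out(camera, query): "pixels" (420x560 bool, what is visible of it) and "location" ([column, row] in pixels, amid what is visible of it).
The state is a dict: "clock": time; "q": joint angles; "joint_vel": joint speeds; "joint_torque": joint torques, N m; "tool_pos": TCP position; "tool_rot": TCP orientation; "wrist_force": force on the tool from outside, world axes, zero at the start; "torque": the same for the moment, N m; "opening": opening from 0.0 (shut) to 1.0 (fully open); "grasp_force": force on a finger pad.
Only numpy, scipy, OpenCV 4.12 (cv2) and the standard library are available. Lean on these libraries where they do the work, as an engineer would, in place of code of your own. Each camera call takes 0.05 s, during which the arm holds its last target. There are 200 camera calls.

## Working session

There is one attempt and no reset: what is moved stays moved. The work goes in short steps, Python scripts to look and compute and a tool call to move; the robot and the scene stay as the last step left them, time stands still between calls to the robot, and variables do not carry over. Pictures are saved under pics/ and viewed, at most 14 in all, crops included, and the job is handed in when it is done.

Besides the shell and the picture viewer there is one more tool, called as name(argument=value, ...), one argument or row to a line, values as JSON. arm_command: Moves the arm, as the interface text tells. Its arguments: {"type":"object","properties":{"increments":{"type":"array"}},"required":["increments"]}

```bash
ls; mkdir -p pics
python3 - <<'E'
from rig import *
import cv2,numpy as np
for n in("scene","top"):
    f=grab_frame(n); cv2.imwrite(f"pics/{n}0.png",f[:,:,::-1]); m=camera_model(n); print(n,m)
    for q in("blank1","hammer","hammer_head","hammer_tail","chisel","chisel_edge","plate","tub","toolrest","switchbox","handle_ball","horseshoe","nailtin"):
        print(q,[(np.round(d["location"]).tolist(),round(d["confidence"],2)) for d in search_frame(n,q)])
print(camera_model("wrist"),tips_ahead,get_state())
E
```

```text
pics
scene {'camera_matrix': array([[499.75962632,   0.        , 281.40376493],
       [  0.        , 499.75962632, 212.9097281 ],
       [  0.        ,   0.        ,   1.        ]]), 'origin': array([1276.35725318,  591.51499843,  843.48204252]), 'orientation': array([ 0.41911964,  0.78493949, -0.40568383, -0.20887642])}
blank1 [([331.0, 226.0], 0.65), ([221.0, 289.0], 0.61), ([205.0, 207.0], 0.6), ([302.0, 250.0], 0.58)]
hammer [([245.0, 220.0], 0.91), ([147.0, 167.0], 0.24)]
hammer_head [([243.0, 217.0], 0.97)]
hammer_tail [([292.0, 215.0], 0.36)]
chisel [([289.0, 215.0], 0.63), ([425.0, 238.0], 0.54)]
chisel_edge [([426.0, 243.0], 0.57)]
plate [([270.0, 230.0], 0.95)]
tub [([401.0, 305.0], 0.91)]
toolrest [([222.0, 290.0], 0.61)]
switchbox [([150.0, 194.0], 0.74), ([149.0, 165.0], 0.52)]
handle_ball [([150.0, 166.0], 0.75)]
horseshoe [([122.0, 241.0], 0.88)]
nailtin [([184.0, 182.0], 0.67)]
top {'camera_matrix': array([[405.57724714,   0.        , 282.75435569],
       [  0.        , 405.57724714, 208.96057768],
       [  0.        ,   0.        ,   1.        ]]), 'origin': array
[... 1310 characters left out ...]
0 {'clock': 1.4, 'q': array([ 1.17098503e+00,  4.23096455e-01,  1.62989624e+00, -2.83236480e-05,
        1.08859387e+00, -1.90175490e-02]), 'joint_vel': array([-0.00092622, -0.00028463,  0.00082285, -0.00172447, -0.00145238,
        0.00266957]), 'joint_torque': array([-4.19086537e-04, -5.57327092e+01, -2.82156622e+01, -2.15461279e-05,
        5.69671956e-04,  6.68928976e-06]), 'tool_pos': array([232.27417034, 580.22297427, 248.32275705]), 'tool_rot': array([1.89242162e-01, 9.81930448e-01, 3.70968635e-07, 1.29061345e-05]), 'wrist_force': array([-1.11219104, -0.44344879, -0.36439511]), 'torque': array([ 0.01998395, -0.03418486, -0.0422637 ]), 'grasp_force': 0.0, 'opening': 0.9968484186227522}
```

Run:
```python
import cv2
for n,(x0,y0,x1,y1) in dict(scene=(90,120,490,400),top=(100,80,500,340)).items():
    i=cv2.imread(f"pics/{n}0.png"); cv2.imwrite(f"pics/{n}0c.png",cv2.resize(i[y0:y1,x0:x1],None,fx=2,fy=2,interpolation=cv2.INTER_CUBIC))
```

```text
(no output)
```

View pics/scene0c.png

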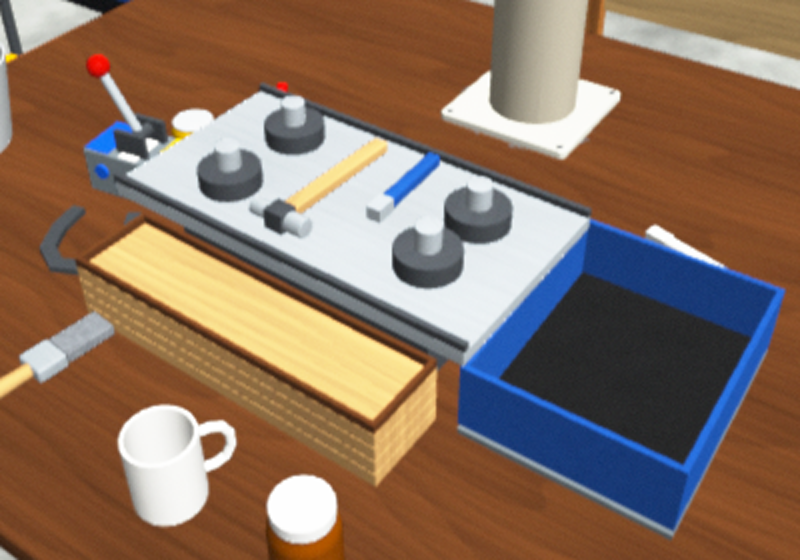

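View pics/top0c.png

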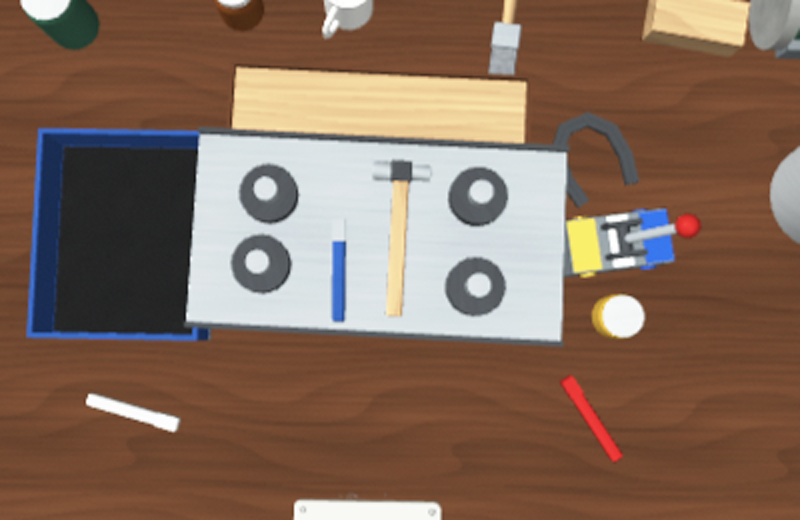

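The pictures show four blanks: top px (341,177), (334,223), (230,209), (236,177). The hammer is around (299,188) and the tub is at the +y (left) end.
Chisel candidates: white bar at top (165,286), red bar at (395,289), blue bar with a steel end at (269,215). I choose the blue one on the plate.

```bash
cat > h.py <<'E'
from rig import *
import cv2,numpy as np
from scipy.spatial.transform import Rotation as R
def pose(n,st=None):
    m=camera_model(n);K=m["camera_matrix"]
    if n=="wrist":
        st=st or get_state();T=np.eye(4);T[:3,:3]=R.from_quat(st["tool_rot"]).as_matrix();T[:3,3]=st["tool_pos"]
        T=T@m["hand_eye"];return K,T[:3,3],T[:3,:3]
    return K,np.array(m["origin"]),R.from_quat(m["orientation"]).as_matrix()
def rays(P,px):
    K,o,A=P;px=np.atleast_2d(px).astype(float)
    return (A@np.linalg.inv(K)@np.c_[px,np.ones(len(px))].T).T
def onz(P,px,z):
    d=rays(P,px);return P[1]+d*((z-P[1][2])/d[:,2])[:,None]
def tri(Ps,pxs):
    M=0;b=0
    for P,p in zip(Ps,pxs):
        d=rays(P,p)[0];d/=np.linalg.norm(d);Q=np.eye(3)-np.outer(d,d);M=M+Q;b=b+Q@P[1]
    x=np.linalg.solve(M,b);return x
def proj(P,X):
    K,o,A=P;c=(np.atleast_2d(X)-o)@A;u=c@K.T;return u[:,:2]/u[:,2:]
def save(f,name,box=None,s=1):
    if box: f=f[box[1]:box[3],box[0]:box[2]]
    cv2.imwrite("pics/"+name,cv2.resize(f[:,:,::-1],None,fx=s,fy=s,interpolation=cv2.INTER_CUBIC))
def mask(n,q,near=None):
    L=cut_out(n,q)
    if near is not None: L=[d for d in L if np.hypot(*(np.array(d["location"])-near))<25]
    return L[0] if L else None
E
python3 - <<'E'
from h import *
np.set_printoptions(precision=1,suppress=True)
T=pose("top");S=pose("scene")
c=lambda L:[(100+a/2,80+b/2) for a,b in L]
print("plate",onz(T,c([(200,132),(567,150),(562,343),(186,325)]),130))
print("rest",onz(T,c([(234,66),(526,82),(524,143),(231,130)]),92))
print("tub",onz(T,c([(38,129),(28,337)]),100))
s=lambda a,b:(90+a/2,120+b/2)
t=lambda a,b:(100+a/2,80+b/2)
print("ball",tri([T,S],[t(687,226),s(98,65)]))
print("tin",tri([T,S],[t(620,316),s(193,121)]))
for n,a,b in(("b farL",(481,191),(228,144)),("b nearR",(479,285),(293,103)),("b L far",(265,188),(429,222)),("b L near",(257,261),(480,183))):
    print(n,"boss top",tri([T,S],[t(*a),s(*b)]))
print("hammer head",tri([T,S],[t(402,170),s(279,215)]),"tail",tri([T,S],[t(394,316),s(383,143)]))
print("chisel edge",tri([T,S],[t(338,220),s(380,206)]),"end",tri([T,S],[t(338,321),s(435,157)]))
f=grab_frame("top")
for i,d in enumerate(cut_out("top","switchbox")[:2]):
    p=np.argwhere(d["pixels"])[:,::-1];print("sw",d["confidence"],p.min(0),p.max(0),cv2.minAreaRect(p.astype(np.float32)))
# box color patches at z=70
hsv=cv2.cvtColor(f,cv2.COLOR_RGB2HSV);r=np.zeros(f.shape[:2],bool);r[175:225,380:445]=1
for nm,lo,hi in(("yel",(22,120,120),(35,255,255)),("blue",(100,120,80),(125,255,255))):
    m=(cv2.inRange(hsv,lo,hi)>0)&r;p=np.argwhere(m)[:,::-1];print(nm,len(p),onz(T,p.mean(0),70),p.min(0),p.max(0),cv2.minAreaRect(p.astype(np.float32)))
    print(onz(T,cv2.boxPoints(cv2.minAreaRect(p.astype(np.float32))),70)[:,:2])
for q,z in(("hammer",134),("chisel",138)):
    for d in cut_out("top",q)[:3]:
        p=np.argwhere(d["pixels"])[:,::-1].astype(np.float32);print(q,d["confidence"],d["location"],len(p));print(onz(T,cv2.boxPoints(cv2.minAreaRect(p)),z)[:,:2])
save(f,"chisel_crop.png",(240,150,320,250),6)
E
```

```text
plate [[ 633.7  241.1  130. ]
 [ 616.5 -271.7  130. ]
 [ 348.6 -263.3  130. ]
 [ 364.4  250.7  130. ]]
rest [[ 741.8  203.2   92. ]
 [ 724.9 -222.1   92. ]
 [ 634.6 -219.1   92. ]
 [ 646.7  204.5   92. ]]
tub [[641.7 480.6 100. ]
 [344.1 478.6 100. ]]
ball [ 503.7 -413.5  186.6]
tin [ 388.4 -366.8   51.9]
b farL boss top [ 546.6 -143.5  178.2]
b nearR boss top [ 421.9 -141.9  173.8]
b L far boss top [545.8 143.6 179.5]
b L near boss top [448.7 151.8 176.4]
hammer head [581.8 -39.8 135.5] tail [379.7 -31.  128. ]
chisel edge [508.5  49.8 139.4] end [372.1  44.9 129.6]
sw 0.66 [381 184] [449 217] ((414.77911376953125, 200.20164489746094), (30.37915802001953, 69.83533477783203), 85.48600769042969)
sw 0.66 [286 160] [314 237] ((300.0, 198.5), (77.0, 28.0), 90.0)
yel 363 [[ 490.6 -309.5   70. ]] [384 188] [400 218] ((391.75140380859375, 202.8843994140625), (30.259382247924805, 13.68514633178711), 81.25383758544922)
[[ 529.6 -283.6]
 [ 536.4 -323.1]
 [ 449.1 -335.6]
 [ 442.4 -296.4]]
blue 291 [[ 502.8 -414.6   70. ]] [420 185] [436 214] ((428.0, 199.5), (29.0, 16.0), 90.0)
[[ 543.1 -392.5]
 [ 543.9 -439.2]
 [ 458.9 -437.6]
 [ 458.1 -391.3]]
hammer 0.77 [297.3, 190.6] 769
[[597.   -0. ]
 [598.2 -75. ]
 [384.8 -77.1]
 [383.6  -3.4]]
hammer 0.19 [341.8, 176.4] 714
[[ 568.1  -90.2]
 [ 606.4 -163.2]
 [ 534.1 -199.3]
 [ 496.1 -126.7]]
chisel 0.85 [167.0, 286.1] 331
[[256.  380.3]
 [276.2 375.2]
 [242.6 253.5]
 [222.6 258.8]]
chisel 0.7 [268.0, 215.0] 311
[[514.2  56.4]
 [514.5  37.2]
 [374.7  34.5]
 [374.4  53.5]]
chisel 0.7 [394.0, 287.6] 224
[[ 298.6 -257.8]
 [ 308.2 -272.3]
 [ 203.6 -341.7]
 [ 194.2 -327.3]]
```

View pics/chisel_crop.png

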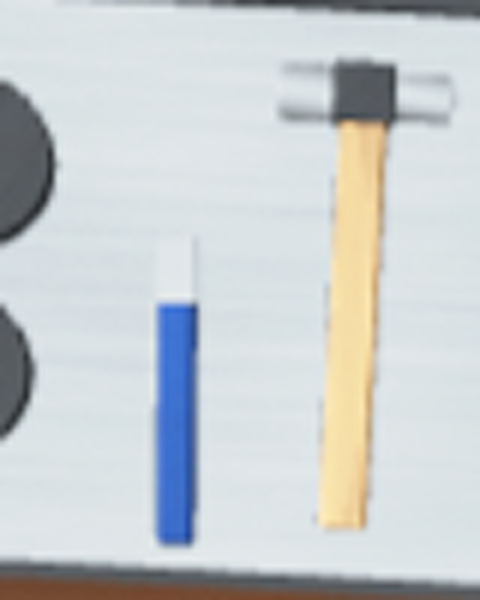

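The crop confirms the blue bar with the bare steel end at top (268,215), lying flat. The hammer lies at (300,190). First I move to the switch.

arm_command(
  increments=[
    [[0,0,-0.04,9,-33,8,1],[0,0,-0.08,18,-65,16,1],[0,0,-0.12,27,-98,24,1],[0,0,-0.16,36,-130,32,1],[0,0,-0.2,45,-163,40,1],[0,0,-0.24,54,-195,48,1],[0,0,-0.28,63,-228,56,1],[0,0,-0.32,72,-260,64,1],[0,0,-0.36,81,-293,72,1],[0,0,-0.4,90,-325,80,1]],
  ],
)

```text
clock: 2.43
tool_pos: [322.3, 253.6, 328.8]
tool_rot: [0.381, 0.924, 0.0, 0.0]
wrist_force: [0.9, 0.2, -0.8]
opening: 1.001
grasp_force: 0.0
```

arm_command(
  increments=[
    [[0,0,-0.04,9,-33,0,1],[0,0,-0.08,18,-65,0,1],[0,0,-0.12,27,-98,0,1],[0,0,-0.16,36,-130,0,1],[0,0,-0.2,45,-163,0,1],[0,0,-0.24,54,-195,0,1],[0,0,-0.28,63,-228,0,1],[0,0,-0.32,72,-260,0,1],[0,0,-0.36,81,-293,0,1],[0,0,-0.4,90,-325,0,1]],
  ],
)

```text
clock: 3.27
tool_pos: [412.3, -71.6, 328.6]
tool_rot: [0.558, 0.83, 0.0, 0.0]
wrist_force: [0.7, 1.1, -0.3]
opening: 0.996
grasp_force: 0.0
```

arm_command(
  increments=[
    [[0,0,-0.03,9,-33,0,1],[0,0,-0.06,18,-65,0,1],[0,0,-0.09,27,-98,0,1],[0,0,-0.12,36,-130,0,1],[0,0,-0.15,45,-163,0,1],[0,0,-0.18,54,-195,0,1],[0,0,-0.21,63,-228,0,1],[0,0,-0.24,72,-260,0,1],[0,0,-0.26,81,-293,0,1],[0,0,-0.26,90,-320,0,1]],
  ],
)

```text
clock: 4.1
tool_pos: [502.4, -392.1, 328.2]
tool_rot: [0.66, 0.751, -0.0, 0.0]
wrist_force: [0.4, 1.2, -1.0]
opening: 0.997
grasp_force: 0.0
```

```bash
cat > sw.py <<'E'
from h import *
np.set_printoptions(precision=1,suppress=True)
import sys
st=get_state();print(st["tool_pos"],R.from_quat(st["tool_rot"]).as_matrix()[:,1])
f=grab_frame("wrist");P=pose("wrist",st)
for q in("handle_ball","handle_pivot","switchbox","nailtin"):
    for d in search_frame("wrist",q)[:2]: print(q,d["confidence"],np.array(d["location"]),onz(P,d["location"],185)[0])
save(f,sys.argv[1])
Z=[P]
d=search_frame("wrist","handle_ball")
hsv=cv2.cvtColor(f,cv2.COLOR_RGB2HSV)
m=((cv2.inRange(hsv,(0,150,80),(6,255,255))|cv2.inRange(hsv,(174,150,80),(180,255,255)))>0).astype(np.uint8)
n,l,s,c=cv2.connectedComponentsWithStats(m)
for i in range(1,n):
    if s[i,4]>60: print("red",s[i],c[i])
E
python3 sw.py w1.png
```

```text
[ 502.4 -392.1  328.2] [1.  0.1 0. ]
handle_ball 0.94 [285.4 200.7] [ 504.2 -390.2  185. ]
handle_pivot 0.67 [280.9 152.3] [ 495.5 -351.4  185. ]
switchbox 0.64 [282.9 199.7] [ 502.  -389.6  185. ]
switchbox 0.57 [284.3 152.3] [ 498.2 -351.1  185. ]
nailtin 0.57 [326.1  25.8] [ 516.3 -257.7  185. ]
nailtin 0.56 [192.8 139.2] [ 425.7 -350.2  185. ]
red [  26   61  106   66 2135] [79.9 94. ]
red [ 265  209   37   37 1047] [283.  226.8]
```

View pics/w1.png

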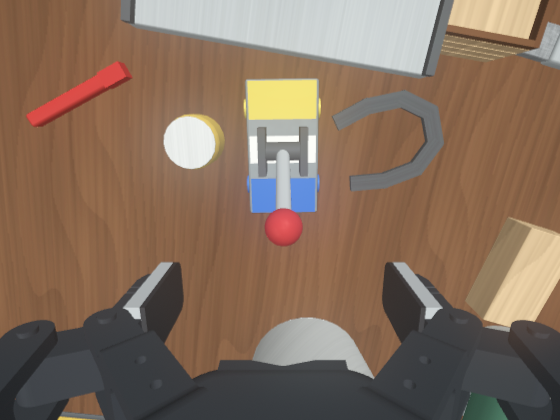

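The wrist view shows the ball at (283,227) and the box aligned with the tool. Yellow is at (282,97), blue at (283,195), the tin at (193,140) and the horseshoe at (390,140).

Run:
```python
from h import *
np.set_printoptions(precision=2,suppress=True)
W=pose("wrist");T=pose("top");S=pose("scene")
b=tri([W,T,S],[(283,226.8),(443.5,193),(139,152.5)]);print(b,tri([W,T],[(283,226.8),(443.5,193)]),tri([W,S],[(283,226.8),(139,152.5)]))
c=onz(W,[(251,213),(316,212),(318,79),(246,80)],70);print(c,c.mean(0))
for z in(180,185):print(onz(W,(283,226.8),z))
```

```text
[ 504.36 -411.14  187.45] [ 502.25 -402.63  211.32] [ 505.   -408.84  188.07]
[[ 469.9  -435.42   70.  ]
 [ 546.24 -424.08   70.  ]
 [ 525.08 -277.71   70.  ]
 [ 448.89 -288.76   70.  ]] [ 497.53 -356.49   70.  ]
[[ 504.89 -410.98  180.  ]]
[[ 504.66 -409.32  185.  ]]
```

arm_command(
  increments=[
    [[0,0,0,2,-17,0,1],[0,0,0,2,-17,-20,1],[0,0,0,2,-17,-45,1],[0,0,0,2,-17,-70,1],[0,0,0,2,-17,-95,1],[0,0,0,2,-17,-115,1],[0,0,0,2,-17,-130,1],[0,0,0,2,-17,-140,1],[0,0,0,2,-17,-143,1],[0,0,0,2,-17,-143,0.6]],
  ],
)

```text
clock: 5.23
tool_pos: [504.2, -406.0, 185.2]
tool_rot: [0.659, 0.752, -0.0, -0.0]
wrist_force: [0.7, 0.2, 0.6]
opening: 0.884
grasp_force: 0.0
```

arm_command(
  increments=[
    [[0,0,0,0,0,0,0.3],[0,0,0,0,0,0,0.1],[0,0,0,0,0,0,0],[0,0,0,0,0,0,0],[0,0,0,0,0,0,0],[0,0,0,0,0,0,0],[0,0,0,0,0,0,0],[0,0,0,0,0,0,0],[0,0,0,0,0,0,0],[0,0,0,0,0,0,0]],
  ],
)

```text
clock: 6.07
tool_pos: [505.0, -407.6, 186.5]
tool_rot: [0.66, 0.752, -0.0, 0.001]
wrist_force: [0.9, -0.8, 5.2]
opening: 0.344
grasp_force: 58.8
```

Run:
```python
from h import *
np.set_printoptions(precision=2,suppress=True)
s=get_state();print(s["tool_pos"],s["wrist_force"],s["opening"],s["grasp_force"],s["torque"])
f=grab_frame("wrist");save(f,"w2.png")
```

```text
[ 504.99 -407.55  186.49] [ 0.88 -0.81  5.24] 0.3444032377321978 58.845627307891846 [-0.12 -0.12  0.  ]
```

View pics/w2.png

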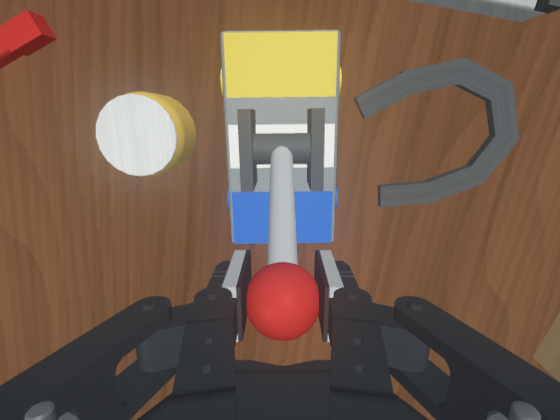

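The ball is gripped at (283,300). The box corners are at about (222,32), (339,32), (333,243) and (233,243), with the pivot bar at (281,149).

Run:
```python
from h import *
np.set_printoptions(precision=2,suppress=True)
W=pose("wrist")
c=onz(W,[(222,32),(339,32),(333,243),(233,243)],70);print(c,c.mean(0))
print(onz(W,[(281,149)],97),onz(W,[(283,300)],186))
```

```text
[[ 450.07 -292.3    70.  ]
 [ 525.53 -282.37   70.  ]
 [ 546.7  -427.62   70.  ]
 [ 470.47 -437.58   70.  ]] [ 498.19 -359.97   70.  ]
[[ 497.55 -359.31   97.  ]] [[ 505.58 -412.86  186.  ]]
```

arm_command(
  increments=[
    [[0,0,0,-1,5,2.5,0],[0,0,0,-1.5,10,5,0],[0,0,0,-2,15,7,0],[0,0,0,-3,20,9,0],[0,0,0,-3.5,26,10,0],[0,0,0,-4,31,11,0],[0,0,0,-5,36,12,0],[0,0,0,-6,42,13,0],[0,0,0,-7,48,13.5,0],[0,0,0,-7,52,13.5,0]],
  ],
)

```text
clock: 6.95
tool_pos: [496.9, -354.1, 199.0]
tool_rot: [0.66, 0.752, -0.0, -0.0]
wrist_force: [0.0, -0.2, -0.9]
opening: 0.001
grasp_force: 0.0
```

arm_command(
  increments=[
    [[0,0,0,0,0,0,0],[0,0,0,0,0,0,0],[0,0,0,0,0,0,0.5],[0,0,0,0,0,0,1],[0,0,0,0,0,0,1],[0,0,0,0,0,0,1],[0,0,0,0,0,20,1],[0,0,0,0,0,50,1],[0,0,0,0,0,80,1],[0,0,0,0,0,110,1]],
  ],
)

```text
clock: 7.78
tool_pos: [497.0, -354.7, 309.8]
tool_rot: [0.66, 0.751, -0.0, -0.0]
wrist_force: [0.9, -0.3, 0.4]
opening: 0.998
grasp_force: 0.0
```

```bash
cat > ball.py <<'E'
from h import *
np.set_printoptions(precision=2,suppress=True)
def red(n,zmin=40):
    f=grab_frame(n);hsv=cv2.cvtColor(f,cv2.COLOR_RGB2HSV)
    m=((cv2.inRange(hsv,(0,150,80),(6,255,255))|cv2.inRange(hsv,(174,150,80),(180,255,255)))>0).astype(np.uint8)
    n,l,s,c=cv2.connectedComponentsWithStats(m)
    return f,[(c[i],s[i,4],s[i,2:4]) for i in range(1,n) if s[i,4]>zmin]
import sys
P={n:pose(n) for n in("wrist","top","scene")}
g={}
for n in P:
    f,L=red(n);e=proj(P[n],np.array([[498,-360,200]]))[0]
    L.sort(key=lambda t:np.hypot(*(t[0]-e)));print(n,L[:2]);g[n]=L[0][0]
    if n=="wrist" and len(sys.argv)>1: save(f,sys.argv[1])
print("W z200",onz(P["wrist"],g["wrist"],200),"WTS",tri(P.values(),[g[n] for n in P]),"WS",tri([P["wrist"],P["scene"]],[g["wrist"],g["scene"]]))
E
python3 ball.py w3.png
```

```text
wrist [(array([283.72, 268.7 ]), np.int32(1237), array([39, 40], dtype=int32)), (array([ 76.68, 125.49]), np.int32(2094), array([108,  65], dtype=int32))]
top [(array([387.69, 277.11]), np.int32(162), array([16, 23], dtype=int32)), (array([ 40.36, 150.52]), np.int32(3503), array([56, 82], dtype=int32))]
scene [(array([141.39, 151.39]), np.int32(116), array([12, 12], dtype=int32)), (array([539.26, 385.24]), np.int32(3016), array([53, 82], dtype=int32))]
W z200 [[ 503.19 -397.56  200.  ]] WTS [ 429.43 -351.28  202.28] WS [ 503.62 -400.7   193.39]
```

View pics/w3.png

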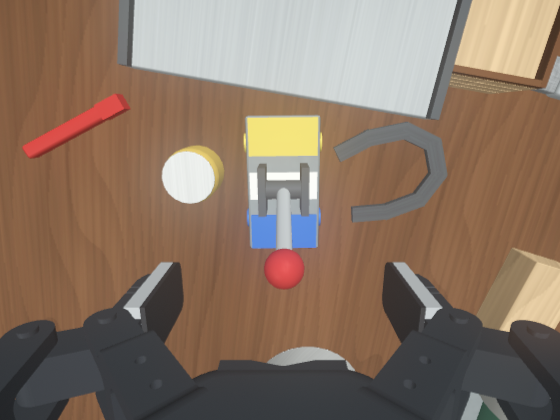

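The ball slipped out at (284,269), about -0.39 rad. I'll re-grip centred on the measured ball.

arm_command(
  increments=[
    [[0,0,0,6.5,-25,0,1],[0,0,0,6.5,-46,0,1],[0,0,0,6.5,-46,-30,1],[0,0,0,6.5,-46,-60,1],[0,0,0,6.5,-46,-90,1],[0,0,0,6.5,-46,-110,1],[0,0,0,6.5,-46,-119,1],[0,0,0,6.5,-46,-119,1],[0,0,0,6.5,-46,-119,0.7],[0,0,0,6.5,-46,-119,0.5]],
  ],
)

```text
clock: 8.77
tool_pos: [504.4, -401.3, 191.1]
tool_rot: [0.66, 0.752, 0.0, 0.001]
wrist_force: [-0.3, -0.4, -0.4]
opening: 0.747
grasp_force: 0.0
```

arm_command(
  increments=[
    [[0,0,0,0,0,0,0.45],[0,0,0,0,0,0,0.4],[0,0,0,0,0,0,0.3],[0,0,0,0,0,0,0.2],[0,0,0,0,0,0,0],[0,0,0,0,0,0,0],[0,0,0,0,0,0,0],[0,0,0,0,0,0,0],[0,0,0,0,0,0,0],[0,0,0,0,0,0,0]],
  ],
)

```text
clock: 9.6
tool_pos: [504.1, -401.5, 191.4]
tool_rot: [0.66, 0.752, -0.0, 0.001]
wrist_force: [-2.4, -0.4, 6.2]
opening: 0.343
grasp_force: 58.7
```

arm_command(
  increments=[
    [[0,0,0,-0.5,3,1,0],[0,0,0,-1,7,2.5,0],[0,0,0,-1.5,11,4,0],[0,0,0,-2,16,5.3,0],[0,0,0,-3,21,6.3,0],[0,0,0,-3.7,26,7.1,0],[0,0,0,-4.4,31,7.8,0],[0,0,0,-5,35,8.1,0],[0,0,0,-5.5,39,8.3,0],[0,0,0,-6,41.6,8.3,0]],
  ],
)

```text
clock: 10.43
tool_pos: [497.5, -358.4, 198.0]
tool_rot: [0.659, 0.752, -0.0, -0.0]
wrist_force: [0.0, 0.4, 0.0]
opening: -0.003
grasp_force: 0.0
```

```bash
python3 ball.py w4.png
```

```text
wrist [(array([282.44, 353.53]), np.int32(289), array([14, 25], dtype=int32)), (array([ 35.05, 107.3 ]), np.int32(2259), array([77, 62], dtype=int32))]
top [(array([386.31, 275.1 ]), np.int32(125), array([13, 19], dtype=int32)), (array([ 40.24, 149.76]), np.int32(3430), array([56, 78], dtype=int32))]
scene [(array([143.87, 151.63]), np.int32(91), array([11, 11], dtype=int32)), (array([539.26, 385.23]), np.int32(3017), array([53, 82], dtype=int32))]
W z200 [[ 501.03 -387.98  200.  ]] WTS [ 432.27 -331.6   216.83] WS [ 501.7  -392.86  194.03]
```

arm_command(
  increments=[
    [[0,0,0,0,3,30,0],[0,0,0,0,3,60,0.5],[0,0,-0.12,0,0,90,1],[0,0,-0.24,0,0,102,1],[0,0,-0.36,0,0,102,1],[0,0,-0.48,0,0,102,1],[0,0,-0.6,0,0,102,1],[0,0,-0.72,0,0,102,1],[0,0,-0.84,0,0,102,1],[0,0,-0.95,0,0,102,1]],
  ],
)

```text
clock: 11.42
tool_pos: [497.6, -359.5, 300.0]
tool_rot: [0.931, 0.364, -0.0, 0.0]
wrist_force: [0.8, -0.7, 0.1]
opening: 1.0
grasp_force: 0.0
```

arm_command(
  increments=[
    [[0,0,-0.12,0,0,0,1],[0,0,-0.24,0,0,0,1],[0,0,-0.36,0,0,0,1],[0,0,-0.48,0,0,0,1],[0,0,-0.6,0,0,0,1],[0,0,-0.606,2,-15,0,1],[0,0,-0.606,2,-20,0,1],[0,0,-0.606,2,-20,0,1],[0,0,-0.606,2,-20,0,1],[0,0,-0.606,2,-20,0,1]],
  ],
)

```text
clock: 12.25
tool_pos: [499.6, -379.3, 299.9]
tool_rot: [0.997, 0.073, -0.0, -0.0]
wrist_force: [0.7, 0.6, -0.4]
opening: 1.001
grasp_force: 0.0
```

```bash
python3 ball.py w5.png; python3 -c "
from h import *
s=get_state();print(s['tool_pos'],s['q'],R.from_quat(s['tool_rot']).as_matrix()[:,1])"
```

```text
wrist [(array([298.23, 214.23]), np.int32(1281), array([43, 41], dtype=int32)), (array([216.08, 331.43]), np.int32(1034), array([46, 58], dtype=int32))]
top [(array([437.  , 196.04]), np.int32(50), array([11,  7], dtype=int32)), (array([390.11, 280.81]), np.int32(227), array([21, 30], dtype=int32))]
scene [(array([144.61, 150.78]), np.int32(119), array([12, 13], dtype=int32)), (array([539.22, 385.28]), np.int32(3020), array([53, 82], dtype=int32))]
W z200 [[ 501.99 -388.68  200.  ]] WTS [ 498.   -392.12  194.72] WS [ 501.58 -389.    197.87]
[ 499.69157018 -378.93758754  300.04781619] [-6.67816710e-01  3.74330666e-01  1.57795631e+00  4.95170291e-05
  1.18956299e+00  7.57425344e-01] [ 1.45022611e-01 -9.89428317e-01 -2.18539037e-04]
```

View pics/w5.png

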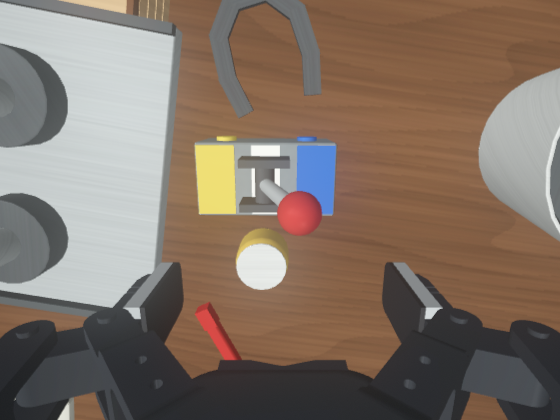

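The ball is at (299,213), and the box corners are about (196,143), (336,143), (334,214) and (199,214).

Run:
```python
from h import *
np.set_printoptions(precision=2,suppress=True)
W=pose("wrist")
c=onz(W,[(195.5,143),(336,142.5),(334,214.5),(199,214.5)],70);print(c,c.mean(0))
```

```text
[[ 525.73 -282.4    70.  ]
 [ 547.52 -426.9    70.  ]
 [ 470.44 -439.41   70.  ]
 [ 448.77 -292.19   70.  ]] [ 498.12 -360.22   70.  ]
```

arm_command(
  increments=[
    [[0,0,0,1,0,-15,1],[0,0,0,1,0,-35,1],[0,0,0,1,0,-55,1],[0,0,0,1,0,-75,1],[0,0,0,1,0,-90,1],[0,0,0,1,0,-100,1],[0,0,0,1,0,-104,1],[0,0,0,1,0,-104,1],[0,0,0,0,0,-104,0.8],[0,0,0,0,0,-104,0.6]],
  ],
)

```text
clock: 13.23
tool_pos: [500.2, -379.6, 197.3]
tool_rot: [0.997, 0.072, 0.001, 0.001]
wrist_force: [-0.6, 0.1, 0.4]
opening: 0.749
grasp_force: 0.0
```

arm_command(
  increments=[
    [[0,0,0,0,0,0,0.6],[0,0,0,0,0,0,0.5],[0,0,0,0,0,0,0.45],[0,0,0,0,0,0,0.45],[0,0,0,0,3,0,0.45],[0,0,0,-0.5,7,0,0.45],[0,0,0,-1,11,0,0.45],[0,0,0,-1.5,15,0,0.45],[0,0,0,-2,18,0,0.45],[0,0,0,-2,19,0,0.45]],
  ],
)

```text
clock: 14.07
tool_pos: [497.5, -359.3, 195.9]
tool_rot: [0.997, 0.073, -0.0, -0.0]
wrist_force: [-0.0, -3.1, 2.3]
opening: 0.454
grasp_force: 1.3
```

arm_command(
  increments=[
    [[0,0,0,0,0,0,0.4],[0,0,0,0,0,0,0.35],[0,0,0,0,0,0,0.3],[0,0,0,0,0,0,0.3],[0,0,0,0,0,0,0.3],[0,0,0,0,0,0,0.3],[0,0,0,0,0,0,0.3],[0,0,0,0,0,0,0.3],[0,0,0,0,0,0,0.3],[0,0,0,0,0,0,0.3]],
  ],
)

```text
clock: 14.9
tool_pos: [497.7, -359.8, 196.3]
tool_rot: [0.997, 0.072, -0.0, -0.0]
wrist_force: [-0.1, 0.6, 5.4]
opening: 0.344
grasp_force: 58.7
```

Centred. Now release gently, rise, and check the angle.

arm_command(
  increments=[
    [[0,0,0,0,0,0,0.45],[0,0,0,0,0,0,0.6],[0,0,0,0,0,0,0.8],[0,0,0,0,0,0,1],[0,0,0,0,0,0,1],[0,0,0,0,0,30,1],[0,0,0,0,0,60,1],[0,0,0,0,0,90,1],[0,0,0,0,0,110,1],[0,0,0,0,0,110,1]],
  ],
)

```text
clock: 15.73
tool_pos: [499.6, -361.6, 311.4]
tool_rot: [0.997, 0.072, 0.003, 0.003]
wrist_force: [0.5, -1.4, 0.4]
opening: 1.0
grasp_force: 0.0
```

```bash
python3 ball.py w6.png; python3 -c "
from h import *
s=get_state();print(s['tool_pos'],s['wrist_force'])"
```

```text
wrist [(array([271.9 , 213.94]), np.int32(845), array([31, 39], dtype=int32)), (array([228.8 , 330.97]), np.int32(1002), array([46, 59], dtype=int32))]
top [(array([425.02, 196.68]), np.int32(47), array([11,  6], dtype=int32)), (array([388.09, 277.74]), np.int32(173), array([17, 24], dtype=int32))]
scene [(array([153.87, 151.9 ]), np.int32(119), array([13, 12], dtype=int32)), (array([539.25, 385.29]), np.int32(3014), array([53, 82], dtype=int32))]
W z200 [[ 496.99 -353.48  200.  ]] WTS [ 495.23 -357.56  201.12] WS [ 499.08 -353.94  204.12]
[ 497.391439   -359.88328982  305.51532132] [ 0.09836524  0.97320686 -0.46722005]
```

View pics/w6.png

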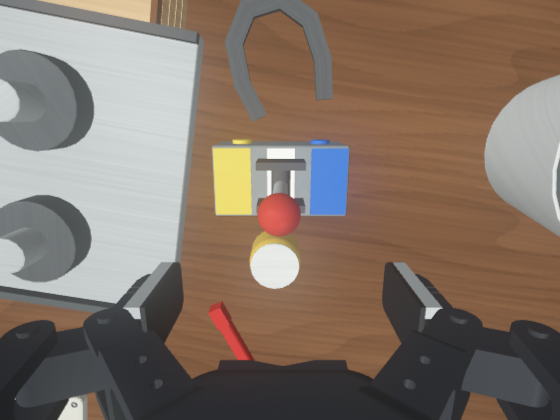

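The ball now stands upright at (279,214), level with the pivot bar at (281,185), so the angle is about 0.01. While the five seconds pass I move over the hammer.

arm_command(
  increments=[
    [[0,0,0,5,25,0,1],[0,0,-0.02,11,58,0,1],[0,0,-0.05,17,92,0,1],[0,0,-0.08,22,126,0,1],[0,0,-0.11,28,160,0,1],[0,0,-0.14,34,195,0,1],[0,0,-0.16,40,230,0,1],[0,0,-0.18,46,265,0,1],[0,0,-0.19,51,298,0,1],[0,0,-0.19,55,321,0,1]],
  ],
)

```text
clock: 16.72
tool_pos: [551.9, -36.4, 304.2]
tool_rot: [1.0, -0.022, -0.002, -0.0]
wrist_force: [-0.1, -0.1, 0.0]
opening: 0.998
grasp_force: 0.0
```

arm_command(
  increments=[
    [[0,0,0,0,0,0,1],[0,0,0,0,0,0,1],[0,0,0,0,0,0,1],[0,0,0,0,0,0,1],[0,0,0,0,0,0,1],[0,0,0,0,0,0,1],[0,0,0,0,0,0,1],[0,0,0,0,0,0,1],[0,0,0,0,0,0,1],[0,0,0,0,0,0,1]],
  ],
)

```text
clock: 17.55
tool_pos: [552.8, -39.3, 306.2]
tool_rot: [1.0, -0.023, 0.0, -0.0]
wrist_force: [-0.2, -0.1, 0.4]
opening: 1.001
grasp_force: 0.0
```

```bash
cat > meas.py <<'E'
from h import *
import sys
np.set_printoptions(precision=1,suppress=True)
def rect(P,d,z):
    p=np.argwhere(d["pixels"])[:,::-1].astype(np.float32);w=onz(P,p,z)[:,:2].astype(np.float32)
    r=cv2.minAreaRect(w);b=cv2.boxPoints(r);e=[b[1]-b[0],b[2]-b[1]];e=max(e,key=np.linalg.norm)
    a=np.arctan2(e[1],e[0]);a=(a+np.pi/2)%np.pi-np.pi/2
    return np.array(r[0]),np.array(r[1]),round(a,3),len(p)
s=get_state();print(s["clock"],s["tool_pos"])
P=pose("wrist",s);f=grab_frame("wrist");save(f,sys.argv[1])
for q,z in(("hammer",134),("chisel",138),("hammer_head",134),("toolrest",92)):
    for d in cut_out("wrist",q)[:3]: print(q,round(d["confidence"],2),np.array(d["location"]),onz(P,d["location"],z)[0],*rect(P,d,z))
E
python3 meas.py w7.png
```

```text
17.55 [552.8 -39.3 306.2]
hammer 0.95 [284.3 204.5] [541.5 -39.4 134. ] [491.4 -19.8] [ 83.2 214. ] -0.199 6747
hammer 0.35 [532.6 283.5] [ 450.6 -278.9  134. ] [ 447.  -279.7] [72.5 50.1] 0.173 2548
chisel 0.95 [201.2 294.1] [455.9  45.5 138. ] [446.4  44.3] [144.   24.2] 0.009 2807
chisel 0.73 [540.5 213.7] [ 523.4 -272.   138. ] [ 524.9 -269.2] [79.7 40.5] 0.139 3165
chisel 0.46 [ 73.6 402.5] [332.  197.3 138. ] [335.5 194.6] [12.3 22. ] -0.656 136
hammer_head 0.81 [280.3 201.4] [544.6 -35.8 134. ] [488.4 -33.5] [ 82.6 213.9] -0.045 6895
toolrest 0.78 [240.2  50.4] [679.7  -4.7  92. ] [676.9  -5.6] [440.6  89.6] 1.529 48699
```

View pics/w7.png

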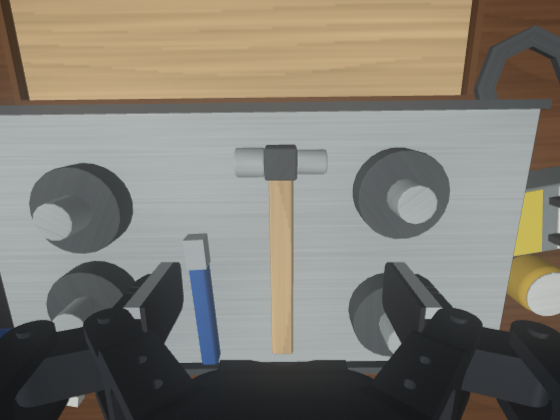

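Hammer head at (281,162), handle from (281,185) to (283,350), blue chisel at (201,300), rest tray at the top between columns 24 and 462.

Run:
```python
from h import *
np.set_printoptions(precision=1,suppress=True)
W=pose("wrist");T=pose("top")
print(onz(W,[(281,162)],148),onz(W,[(280.5,190),(283,350)],142))
print("rest front inner",onz(W,[(27,100),(463,95)],92),"side", onz(W,[(12,0),(476,0)],92))
print("plate back",onz(W,[(100,108),(500,101)],130))
print("T head",onz(T,[(300.5,165)],148),onz(T,[(297,238)],134))
```

```text
[[582.3 -38.1 148. ]] [[556.9 -36.4 142. ]
 [391.5 -31.4 142. ]]
rest front inner [[ 645.1  203.6   92. ]
 [ 631.1 -214.6   92. ]] side [[ 729.9  195.9   92. ]
 [ 711.5 -218.1   92. ]]
plate back [[ 633.1  115.3  130. ]
 [ 623.6 -227.2  130. ]]
T head [[580.7 -39.9 148. ]] [[381.4 -33.5 134. ]]
```

arm_command(
  increments=[
    [[0,0,0,0,0,0,1],[0,0,0,0,0,0,1],[0,0,0,0,0,0,1],[0,0,0,0,0,0,1],[0,0,0,0,0,0,1],[0,0,0,0,0,0,1],[0,0,0,0,0,0,1],[0,0,0,0,0,0,1],[0,0,0,0,0,0,1],[0,0,0,0,0,0,1]],
  ],
)

```text
clock: 18.63
tool_pos: [552.8, -39.2, 306.1]
tool_rot: [1.0, -0.023, 0.0, -0.0]
wrist_force: [-0.1, 0.3, -0.1]
opening: 0.997
grasp_force: 0.0
```

arm_command(
  increments=[
    [[0,0,0,0,0,0,1],[0,0,0,0,0,0,1],[0,0,0,0,0,0,1],[0,0,0,0,0,0,1],[0,0,0,0,0,0,1],[0,0,0,0,0,0,1],[0,0,0,0,0,0,1],[0,0,0,0,0,0,1],[0,0,0,0,0,0,1],[0,0,0,0,0,0,1]],
  ],
)

```text
clock: 19.47
tool_pos: [552.8, -39.2, 306.1]
tool_rot: [1.0, -0.023, 0.0, -0.0]
wrist_force: [-0.3, -0.1, -0.2]
opening: 0.996
grasp_force: 0.0
```

arm_command(
  increments=[
    [[0,0,0,0,0,0,1],[0,0,0,0,0,0,1],[0,0,0,0,0,0,1],[0,0,0,0,0,0,1],[0,0,0,0,0,0,1],[0,0,0,0,0,0,1],[0,0,0,0,0,0,1],[0,0,0,0,0,0,1],[0,0,0,0,0,0,1],[0,0,0,0,0,0,1]],
  ],
)

```text
clock: 20.3
tool_pos: [552.8, -39.2, 306.1]
tool_rot: [1.0, -0.023, 0.0, -0.0]
wrist_force: [-0.1, 0.1, -0.1]
opening: 1.002
grasp_force: 0.0
```

arm_command(
  increments=[
    [[0,0,0,0,0,0,1],[0,0,0,0,0,0,1],[0,0,0,0,0,0,1],[0,0,0,0,0,0,1],[0,0,0,0,0,0,1],[0,0,0,0,0,0,1],[0,0,0,0,0,0,1],[0,0,0,0,0,0,1],[0,0,0,0,0,0,1],[0,0,0,0,0,0,1]],
  ],
)

```text
clock: 21.13
tool_pos: [552.8, -39.1, 306.1]
tool_rot: [1.0, -0.023, 0.0, -0.0]
wrist_force: [0.6, 0.7, -0.1]
opening: 1.001
grasp_force: 0.0
```

arm_command(
  increments=[
    [[0,0,0.015,-4,2,-25,1],[0,0,0.015,-4,2,-55,1],[0,0,0.015,-4,2,-85,1],[0,0,0.015,-4,2,-115,1],[0,0,0.015,-4,2,-140,1],[0,0,0.015,-4,2,-155,1],[0,0,0.015,-4,2,-162,1],[0,0,0.015,-4,2,-166,1],[0,0,0.015,-4,2,-166,1],[0,0,0.015,-4,2,-166,0.7]],
  ],
)

```text
clock: 21.97
tool_pos: [549.5, -37.2, 141.0]
tool_rot: [1.0, -0.015, 0.001, 0.0]
wrist_force: [-0.0, -0.3, 0.3]
opening: 0.883
grasp_force: 0.0
```

arm_command(
  increments=[
    [[0,0,0,0,0,0,0.5],[0,0,0,0,0,0,0.3],[0,0,0,0,0,0,0.1],[0,0,0,0,0,0,0],[0,0,0,0,0,0,0],[0,0,0,0,0,0,0],[0,0,0,0,0,0,0],[0,0,0,0,0,0,0],[0,0,0,0,0,0,0],[0,0,0,0,0,0,0]],
  ],
)

```text
clock: 22.8
tool_pos: [549.2, -37.2, 140.9]
tool_rot: [1.0, -0.015, 0.001, 0.0]
wrist_force: [-1.6, 0.8, 6.1]
opening: 0.241
grasp_force: 58.9
```

arm_command(
  increments=[
    [[0,0,0,0,0,10,0],[0,0,0,0,0,25,0],[0,0,0,0,0,45,0],[0,0,0,0,0,65,0],[0,0,0,0,0,82,0],[0,0,0,0,0,95,0],[0,0,0.05,5,0,100,0],[0,0,0.12,12,0,100,0],[0,0,0.2,20,0,100,0],[0,0,0.27,28,0,100,0]],
  ],
)

```text
clock: 23.63
tool_pos: [576.4, -37.1, 240.3]
tool_rot: [0.993, 0.122, -0.0, -0.0]
wrist_force: [0.3, 0.4, -4.0]
opening: 0.241
grasp_force: 65.1
```

arm_command(
  increments=[
    [[0,0,0.08,9,0,0,0],[0,0,0.16,18,0,0,0],[0,0,0.24,27,0,0,0],[0,0,0.32,36,0,0,0],[0,0,0.4,45,0,0,0],[0,0,0.48,54,0,0,0],[0,0,0.56,63,0,0,0],[0,0,0.64,72,0,0,0],[0,0,0.72,81,0,0,0],[0,0,0.8,90,0,0,0]],
  ],
)

```text
clock: 24.47
tool_pos: [666.4, -37.1, 239.7]
tool_rot: [0.867, 0.499, -0.001, -0.0]
wrist_force: [-0.3, 0.5, -4.0]
opening: 0.236
grasp_force: 65.2
```

arm_command(
  increments=[
    [[0,0,0.08,5,0,0,0],[0,0,0.16,10,1,0,0],[0,0,0.24,15,1,0,0],[0,0,0.32,19,2,0,0],[0,0,0.4,19,2,0,0],[0,0,0.46,19,2,0,0],[0,0,0.497,19,2,0,0],[0,0,0.497,19,2,0,0],[0,0,0.497,19,2,0,0],[0,0,0.497,19,2,0,0]],
  ],
)

```text
clock: 25.3
tool_pos: [685.4, -35.2, 239.9]
tool_rot: [0.719, 0.695, -0.0, -0.0]
wrist_force: [-0.9, -0.5, -4.1]
opening: 0.241
grasp_force: 65.2
```

Run:
```python
from h import *
s=get_state();print(s["tool_pos"],s["q"],R.from_quat(s['tool_rot']).as_matrix()[:,1],s["opening"],s["grasp_force"])
a=grab_frame("wrist");b=grab_frame("scene")
save(np.hstack([cv2.resize(a,(420,315)),cv2.resize(b[120:340,90:380],(380,288))[:288].__array__() if 0 else cv2.resize(b[120:340,90:380],(380,315))]),"w8.png")
```

```text
[685.42363189 -35.18067392 239.92943007] [-6.86070452e-02  5.21878218e-01  1.48881203e+00 -3.85192502e-05
  1.13167974e+00 -3.33961082e-02] [ 9.99380433e-01 -3.51872750e-02 -7.78064914e-04] 0.2410372571010356 65.23975968360901
```

View pics/w8.png

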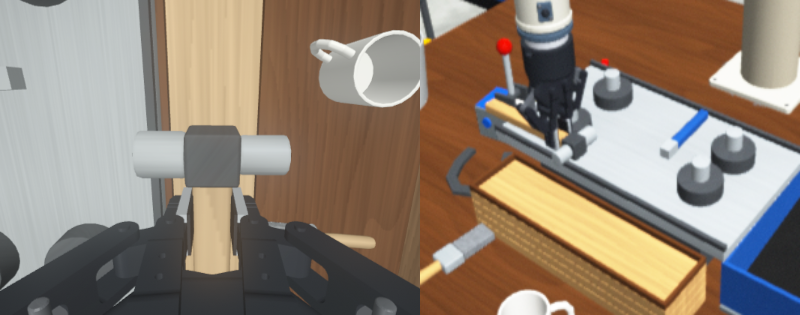

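Hammer held cleanly above the tray, with the head across it at wrist-image (212,155). Lowering it in.

arm_command(
  increments=[
    [[0,0,0,1,0,-15,0],[0,0,0,1,0,-32,0],[0,0,0,1,0,-50,0],[0,0,0,1,0,-68,0],[0,0,0,1,0,-86,0],[0,0,0,1,0,-102,0],[0,0,0,1,0,-116,0],[0,0,0,1,0,-126,0],[0,0,0,1,0,-133,0],[0,0,0,1,0,-138,0]],
  ],
)

```text
clock: 26.23
tool_pos: [686.7, -35.2, 101.4]
tool_rot: [0.719, 0.695, -0.0, -0.0]
wrist_force: [-0.2, 0.4, -3.7]
opening: 0.237
grasp_force: 65.2
```

arm_command(
  increments=[
    [[0,0,0,0,0,0,0],[0,0,0,0,0,0,0.2],[0,0,0,0,0,0,0.4],[0,0,0,0,0,0,0.45],[0,0,0,0,0,0,0.45],[0,0,0,0,0,20,0.45],[0,0,0,0,0,45,0.45],[0,0,0,0,0,80,0.6],[0,0,0,0,0,120,1],[0,0,0,0,0,160,1]],
  ],
)

```text
clock: 27.07
tool_pos: [686.5, -35.2, 264.1]
tool_rot: [0.719, 0.695, -0.0, -0.0]
wrist_force: [0.4, 0.4, -0.3]
opening: 0.857
grasp_force: 0.0
```

arm_command(
  increments=[
    [[0,0,-0.1,-15,5,20,1],[0,0,-0.2,-30,10,40,1],[0,0,-0.3,-50,18,40,1],[0,0,-0.4,-70,26,40,1],[0,0,-0.5,-90,34,40,1],[0,0,-0.6,-110,42,40,1],[0,0,-0.7,-130,50,40,1],[0,0,-0.8,-150,58,40,1],[0,0,-0.9,-170,66,40,1],[0,0,-1.0,-190,70,40,1]],
  ],
)

```text
clock: 27.9
tool_pos: [496.0, 35.5, 302.9]
tool_rot: [0.965, 0.263, 0.001, 0.0]
wrist_force: [-0.6, 0.1, 1.1]
opening: 1.0
grasp_force: 0.0
```

arm_command(
  increments=[
    [[0,0,-0.1,-15,5,0,1],[0,0,-0.2,-30,8,0,1],[0,0,-0.3,-40,10,0,1],[0,0,-0.4,-50,10,0,1],[0,0,-0.5,-50,10,0,1],[0,0,-0.53,-50,10,0,1],[0,0,-0.53,-50,10,0,1],[0,0,-0.53,-50,10,0,1],[0,0,-0.53,-50,10,0,1],[0,0,-0.53,-50,10,0,1]],
  ],
)

```text
clock: 28.73
tool_pos: [446.9, 44.8, 302.3]
tool_rot: [1.0, 0.004, 0.0, -0.0]
wrist_force: [-1.3, 0.3, -0.0]
opening: 0.996
grasp_force: 0.0
```

```bash
cat > chis.py <<'E'
from h import *
np.set_printoptions(precision=2,suppress=True)
s=get_state();P=pose("wrist",s);f=grab_frame("wrist");save(f,"w9.png")
print(s["tool_pos"],R.from_quat(s['tool_rot']).as_matrix()[:,1])
hsv=cv2.cvtColor(f,cv2.COLOR_RGB2HSV);m=cv2.inRange(hsv,(100,120,60),(125,255,255))
n,l,st,c=cv2.connectedComponentsWithStats(m)
for i in range(1,n):
    if st[i,4]>300:
        p=np.argwhere(l==i)[:,::-1];w=onz(P,p,138)[:,:2].astype(np.float32);print("blue",st[i],cv2.boxPoints(cv2.minAreaRect(w)).tolist())
for d in cut_out("wrist","chisel")[:3]:
    p=np.argwhere(d["pixels"])[:,::-1];w=onz(P,p,138)[:,:2].astype(np.float32);print(d["confidence"],d["location"],cv2.minAreaRect(w),cv2.boxPoints(cv2.minAreaRect(w)).tolist())
T=pose("top");g=grab_frame("top")
for d in cut_out("top","hammer")[:2]:
    p=np.argwhere(d["pixels"])[:,::-1];w=onz(T,p,94)[:,:2].astype(np.float32);print("ham",d["confidence"],cv2.boxPoints(cv2.minAreaRect(w)).tolist())
E
python3 chis.py
```

```text
[446.91  44.79 302.31] [ 0.01 -1.   -0.  ]
blue [ 272  155   18  114 1861] [[375.9481201171875, 54.23352813720703], [376.1561279296875, 39.2293701171875], [481.790283203125, 40.693817138671875], [481.582275390625, 55.697975158691406]]
blue [   0  245   90   34 1949] [[363.6058349609375, 313.1325378417969], [364.28125, 228.75900268554688], [397.75897216796875, 229.02700805664062], [397.08355712890625, 313.4005432128906]]
0.97 [48.1, 315.8] ((324.0255126953125, 275.5302734375), (70.71595764160156, 19.63263702392578), 74.58502197265625) [[305.16387939453125, 244.0535125732422], [324.09027099609375, 238.8350067138672], [342.88714599609375, 307.00701904296875], [323.96075439453125, 312.22552490234375]]
0.88 [283.2, 191.9] ((443.15631103515625, 46.10936737060547), (138.3304443359375, 19.159135818481445), 1.0322846174240112) [[373.8297424316406, 54.441314697265625], [374.1748962402344, 35.28528594970703], [512.48291015625, 37.77742004394531], [512.1376953125, 56.933448791503906]]
ham 0.82 [[604.3861694335938, -185.6199188232422], [689.2676391601562, -204.26516723632812], [735.2665405273438, 5.142578125], [650.3850708007812, 23.787826538085938]]
ham 0.68 [[442.0478210449219, -276.4533386230469], [460.7312316894531, -430.9340515136719], [544.015869140625, -420.8612976074219], [525.3323974609375, -266.3805847167969]]
```

arm_command(
  increments=[
    [[0,0,0,-3,1,-25,1],[0,0,0,-3,1,-55,1],[0,0,0,-3,1,-85,1],[0,0,0,-3,1,-115,1],[0,0,0,-3,1,-140,1],[0,0,0,-3,1,-155,1],[0,0,0,-3,1,-162,1],[0,0,0,-3,1,-163,1],[0,0,0,-3,1,-163,0.7],[0,0,0,-3,1,-163,0.5]],
  ],
)

```text
clock: 29.77
tool_pos: [444.6, 45.9, 140.0]
tool_rot: [1.0, 0.003, 0.001, -0.0]
wrist_force: [-0.9, 0.9, -0.3]
opening: 0.746
grasp_force: 0.0
```

arm_command(
  increments=[
    [[0,0,0,0,0,0,0.3],[0,0,0,0,0,0,0.1],[0,0,0,0,0,0,0],[0,0,0,0,0,0,0],[0,0,0,0,0,0,0],[0,0,0,0,0,0,0],[0,0,0,0,0,0,0],[0,0,0,0,0,0,0],[0,0,0,0,0,0,0],[0,0,0,0,0,0,0]],
  ],
)

```text
clock: 30.6
tool_pos: [444.2, 45.8, 139.9]
tool_rot: [1.0, 0.003, 0.001, -0.0]
wrist_force: [-1.5, -0.3, 6.8]
opening: 0.19
grasp_force: 59.0
```

arm_command(
  increments=[
    [[0,0,0,0,0,10,0],[0,0,0,0,0,25,0],[0,0,0,0,0,45,0],[0,0,0,0,0,65,0],[0,0,0,0,0,82,0],[0,0,0,0,0,95,0],[0,0,0,0,0,100,0],[0,0,0.06,10,4,100,0],[0,0,0.13,22,9,100,0],[0,0,0.2,34,14,100,0]],
  ],
)

```text
clock: 31.43
tool_pos: [477.5, 59.9, 239.1]
tool_rot: [0.994, 0.105, -0.0, 0.0]
wrist_force: [-0.6, -0.2, -2.7]
opening: 0.19
grasp_force: 59.5
```

arm_command(
  increments=[
    [[0,0,0.07,12,4,0,0],[0,0,0.14,24,8,0,0],[0,0,0.21,36,12,0,0],[0,0,0.28,48,16,0,0],[0,0,0.35,60,20,0,0],[0,0,0.42,72,24,0,0],[0,0,0.49,84,28,0,0],[0,0,0.56,96,32,0,0],[0,0,0.63,108,36,0,0],[0,0,0.7,120,40,0,0]],
  ],
)

```text
clock: 32.27
tool_pos: [597.6, 99.9, 238.3]
tool_rot: [0.898, 0.44, -0.001, -0.0]
wrist_force: [0.1, 0.0, -3.5]
opening: 0.192
grasp_force: 59.5
```

arm_command(
  increments=[
    [[0,0,0.07,12,4,0,0],[0,0,0.14,24,8,0,0],[0,0,0.21,36,12,0,0],[0,0,0.28,48,15,0,0],[0,0,0.35,60,17,0,0],[0,0,0.42,72,18,0,0],[0,0,0.49,82,18,0,0],[0,0,0.56,90,18,0,0],[0,0,0.61,93,18,0,0],[0,0,0.621,93.5,18,0,0]],
  ],
)

```text
clock: 33.1
tool_pos: [691.1, 117.7, 237.9]
tool_rot: [0.721, 0.692, -0.001, -0.001]
wrist_force: [0.5, -0.4, -3.2]
opening: 0.192
grasp_force: 59.5
```

Run:
```python
from h import *
s=get_state();print(s["tool_pos"],R.from_quat(s['tool_rot']).as_matrix()[:,1],s["opening"],s["grasp_force"])
a=grab_frame("wrist");b=grab_frame("scene");c=grab_frame("top")
save(np.vstack([np.hstack([cv2.resize(a,(400,300)),cv2.resize(b[120:340,90:380],(400,300))]),cv2.resize(c[90:235,120:500],(800,300))]),"w10.png")
```

```text
[691.14632124 117.70096004 237.909577  ] [ 0.99915289 -0.04111152 -0.00182767] 0.1921915880855532 59.48189198970795
```

View pics/w10.png

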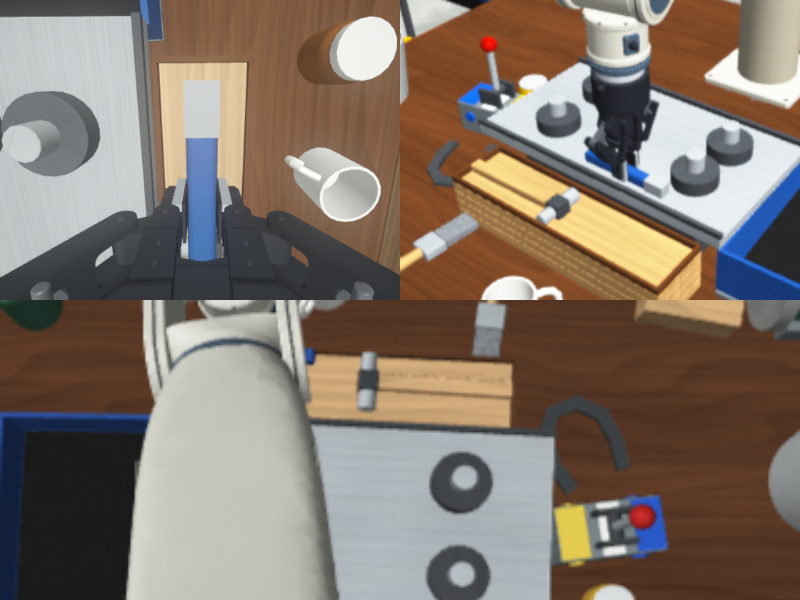

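The hammer lies inside the tray, and the chisel is held above its free half. Lowering it.

arm_command(
  increments=[
    [[0,0,0,0,0,-15,0],[0,0,0,0,0,-32,0],[0,0,0,0,0,-50,0],[0,0,0,0,0,-68,0],[0,0,0,0,0,-86,0],[0,0,0,0,0,-102,0],[0,0,0,0,0,-116,0],[0,0,0,0,0,-126,0],[0,0,0,0,0,-133,0],[0,0,0,0,0,-137,0]],
  ],
)

```text
clock: 34.08
tool_pos: [690.9, 117.8, 101.3]
tool_rot: [0.722, 0.692, -0.0, -0.0]
wrist_force: [-0.1, -0.1, -4.1]
opening: 0.191
grasp_force: 59.5
```

arm_command(
  increments=[
    [[0,0,0,0,0,0,0],[0,0,0,0,0,0,0.2],[0,0,0,0,0,0,0.4],[0,0,0,0,0,0,0.45],[0,0,0,0,0,0,0.45],[0,0,0,0,0,20,0.45],[0,0,0,0,0,45,0.45],[0,0,0,0,0,80,0.5],[0,0,0,0,0,120,0.5],[0,0,0,0,0,160,0.5]],
  ],
)

```text
clock: 34.92
tool_pos: [691.0, 117.8, 264.1]
tool_rot: [0.722, 0.692, -0.0, -0.0]
wrist_force: [0.9, 1.5, 0.1]
opening: 0.501
grasp_force: 0.0
```

arm_command(
  increments=[
    [[0,0,0,-10,0,20,0.5],[0,0,0,-30,0,40,0.5],[0,0,0,-55,0,46,0.5],[0,0,0,-80,0,46,0.5],[0,0,0,-110,0,46,0.5],[0,0,0,-140,0,46,0.5],[0,0,0,-165,0,46,0.5],[0,0,0,-185,-4,46,0.5],[0,0,0,-191,-8,46,0.5],[0,0,0,-191,-8,46,0.5]],
  ],
)

```text
clock: 35.75
tool_pos: [499.4, 109.4, 309.1]
tool_rot: [0.722, 0.692, 0.001, 0.0]
wrist_force: [0.1, -0.1, -0.4]
opening: 0.502
grasp_force: 0.0
```

```bash
cat > bl.py <<'E'
from h import *
import sys
np.set_printoptions(precision=1,suppress=True)
s=get_state();print(s["clock"],s["tool_pos"],s["opening"])
for n in("wrist","scene","top"):
    P=pose(n,s);f=grab_frame(n)
    if n=="wrist" and len(sys.argv)>1: save(f,sys.argv[1])
    for d in cut_out(n,"blank1")[:6]:
        p=np.argwhere(d["pixels"])[:,::-1];hull=cv2.convexHull(p.astype(np.float32))
        # fit disc model: IoU-free: minimise silhouette centroid mismatch
        X=onz(P,d["location"],140)[0]
        from scipy.optimize import least_squares
        th=np.linspace(0,2*np.pi,60)
        def model(xy):
            pts=[np.c_[xy[0]+r*np.cos(th),xy[1]+r*np.sin(th),np.full(60,z)] for r,z in((40,120),(40,148),(16,178))]
            m=np.zeros((420,560),np.uint8)
            a=[proj(P,q).astype(np.float32) for q in pts]
            for h in(np.vstack(a[:2]),np.vstack([proj(P,np.c_[pts[2][:,:2],np.full(60,148)]),a[2]]).astype(np.float32)):
                cv2.fillConvexPoly(m,cv2.convexHull(h).astype(np.int32),1)
            return m>0
        best=X[:2].copy()
        for _ in range(8):
            q=np.argwhere(model(best))
            if not len(q):break
            e=(p.mean(0)-q.mean(0)[::-1])
            c0=proj(P,np.r_[best,140])[0];best=best+(onz(P,c0+e,140)-onz(P,c0,140))[0,:2]
        mm=model(best);iou=(mm&d["pixels"]).sum()/max(1,(mm|d["pixels"]).sum())
        print(n,round(d["confidence"],2),np.array(d["location"]),best,"iou",round(iou,2))
E
python3 bl.py w11.png
```

```text
35.75 [499.4 109.4 309.1] 0.5015112551771338
wrist 0.89 [224.3 150.3] [450.  152.6] iou 0.95
wrist 0.75 [336.5 148.7] [547.3 144.7] iou 0.95
scene 0.77 [205.6 205.3] [ 548.4 -141. ] iou 0.84
scene 0.7 [237.8 184.1] [ 423.1 -138.5] iou 0.87
scene 0.61 [302.3 249.7] [547.2 146. ] iou 0.88
scene 0.6 [332.1 225.2] [447.9 154.2] iou 0.95
scene 0.58 [122.2 238.4] [ 748.4 -212.9] iou 0.32
top 0.98 [334.3 222.3] [ 424.2 -143.5] iou 0.91
top 0.72 [338.9 177.9] [ 548.6 -146.8] iou 0.94
top 0.44 [220.7 203.2] [467.3 166.9] iou 0.19
```

View pics/w11.png

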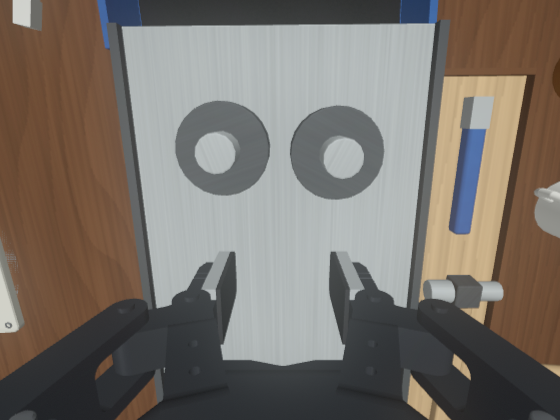

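The two tub-side blanks sit at (223,148) and (337,152). The chisel (470,165) and hammer (465,292) lie in the tray. Pushing the far blank first.

arm_command(
  increments=[
    [[0,0,0,15,-10,0,0.5],[0,0,0,35,-25,-10,0.5],[0,0,0,45,-31,-35,0.5],[0,0,0,45,-31,-65,0.5],[0,0,0,45,-31,-95,0.5],[0,0,0,45,-31,-120,0.5],[0,0,0,45,-31,-142,0.5],[0,0,0,45,-31,-158,0.5],[0,0,0,45,-31,-167,0.5],[0,0,0,45,-31,-170,0.5]],
  ],
)

```text
clock: 36.88
tool_pos: [544.8, 78.7, 136.2]
tool_rot: [0.722, 0.692, -0.001, -0.001]
wrist_force: [-0.2, 0.4, 0.2]
opening: 0.498
grasp_force: 0.0
```

arm_command(
  increments=[
    [[0,0,0,0,4,0,0.5],[0,0,0,0.5,10,0,0.5],[0,0,0,0.5,16,0,0.5],[0,0,0,1,22,0,0.5],[0,0,0,1,30,0,0.5],[0,0,0,1.3,40,0,0.5],[0,0,0,1.6,50,0,0.5],[0,0,0,2,60,0,0.5],[0,0,0,2.3,70,0,0.5],[0,0,0,2.7,80,0,0.5]],
  ],
)

```text
clock: 37.72
tool_pos: [548.2, 158.9, 139.1]
tool_rot: [0.722, 0.692, -0.0, 0.001]
wrist_force: [-1.5, -7.9, 3.0]
opening: 0.498
grasp_force: 3.7
```

arm_command(
  increments=[
    [[0,0,0,0.3,10,0,0.5],[0,0,0,0.6,20,0,0.5],[0,0,0,1,30,0,0.5],[0,0,0,1.3,40,0,0.5],[0,0,0,1.7,50,0,0.5],[0,0,0,2,60,0,0.5],[0,0,0,2.3,68,0,0.5],[0,0,0,2.5,76,0,0.5],[0,0,0,2.7,82,0,0.5],[0,0,0,2.7,84,0,0.5]],
  ],
)

```text
clock: 38.55
tool_pos: [550.7, 244.2, 138.4]
tool_rot: [0.722, 0.692, 0.0, 0.0]
wrist_force: [0.0, 0.2, -0.0]
opening: 0.499
grasp_force: 0.0
```

arm_command(
  increments=[
    [[0,0,0,0,0,0,0.5],[0,0,0,0,0,0,0.5],[0,0,0,0,0,20,0.5],[0,0,0,0,0,50,0.5],[0,0,0,-10,-20,80,0.5],[0,0,0,-30,-50,110,0.5],[0,0,0,-50,-80,140,0.5],[0,0,0,-50,-110,170,0.5],[0,0,0,-50,-130,170,0.5],[0,0,0,-50,-133,170,0.5]],
  ],
)

```text
clock: 39.38
tool_pos: [501.2, 106.6, 311.1]
tool_rot: [0.723, 0.691, 0.002, 0.002]
wrist_force: [0.1, -0.1, -0.7]
opening: 0.499
grasp_force: 0.0
```

```bash
python3 bl.py w12.png
```

```text
39.3833 [501.2 106.6 311.1] 0.49857479423196
wrist 0.72 [218.6 146.5] [450.1 152.6] iou 0.96
scene 0.82 [236.6 186.5] [ 423.1 -137.3] iou 0.95
scene 0.77 [330.1 226.9] [449.1 154.6] iou 0.91
scene 0.7 [206.1 206.4] [ 548.2 -140.7] iou 0.9
scene 0.68 [388.  312.7] [619.9 380.7] iou 0.75
top 0.98 [339.3 178.4] [ 548.8 -146.9] iou 0.91
top 0.96 [332.6 221.7] [ 424.5 -143.9] iou 0.92
top 0.94 [164.7 175.2] [544.8 335.7] iou 0.81
top 0.47 [222.4 202.8] [467.6 166.6] iou 0.23
```

Blank A is in the tub. Next the near one.

arm_command(
  increments=[
    [[0,0,0,-15,-8,0,0.5],[0,0,0,-40,-20,-10,0.5],[0,0,0,-52,-23,-35,0.5],[0,0,0,-52,-23,-65,0.5],[0,0,0,-52,-23,-95,0.5],[0,0,0,-52,-23,-120,0.5],[0,0,0,-52,-23,-142,0.5],[0,0,0,-52,-23,-158,0.5],[0,0,0,-52,-23,-167,0.5],[0,0,0,-52,-23,-170,0.5]],
  ],
)

```text
clock: 40.52
tool_pos: [447.6, 87.3, 136.2]
tool_rot: [0.722, 0.692, -0.002, -0.001]
wrist_force: [0.6, -0.2, 0.7]
opening: 0.501
grasp_force: 0.0
```

arm_command(
  increments=[
    [[0,0,0,0,4,0,0.5],[0,0,0,0.5,10,0,0.5],[0,0,0,0.5,16,0,0.5],[0,0,0,1,22,0,0.5],[0,0,0,1,30,0,0.5],[0,0,0,1.3,40,0,0.5],[0,0,0,1.6,50,0,0.5],[0,0,0,2,60,0,0.5],[0,0,0,2.3,70,0,0.5],[0,0,0,2.7,80,0,0.5]],
  ],
)

```text
clock: 41.35
tool_pos: [451.3, 167.0, 138.9]
tool_rot: [0.722, 0.692, -0.0, 0.001]
wrist_force: [0.4, -7.8, 2.0]
opening: 0.504
grasp_force: 3.7
```

arm_command(
  increments=[
    [[0,0,0,0.3,10,0,0.5],[0,0,0,0.6,20,0,0.5],[0,0,0,1,30,0,0.5],[0,0,0,1.3,40,0,0.5],[0,0,0,1.7,50,0,0.5],[0,0,0,2,60,0,0.5],[0,0,0,2.3,68,0,0.5],[0,0,0,2.5,74,0,0.5],[0,0,0,2.7,79,0,0.5],[0,0,0,2.7,80,0,0.5]],
  ],
)

```text
clock: 42.18
tool_pos: [454.2, 247.9, 138.3]
tool_rot: [0.722, 0.692, 0.0, 0.0]
wrist_force: [-0.3, -0.4, 0.2]
opening: 0.505
grasp_force: 0.0
```

arm_command(
  increments=[
    [[0,0,0,0,0,0,0.5],[0,0,0,0,0,0,0.5],[0,0,0,0,0,20,0.5],[0,0,0,0,0,50,0.5],[0,0,0,10,-30,80,0.5],[0,0,0,20,-60,110,0.5],[0,0,0,30,-100,140,0.5],[0,0,0,40,-140,160,0.5],[0,0,0,40,-180,170,0.5],[0,0,0,40,-210,170,0.5]],
  ],
)

```text
clock: 43.02
tool_pos: [495.2, 38.8, 310.3]
tool_rot: [0.722, 0.692, 0.002, 0.001]
wrist_force: [1.0, -0.2, -0.1]
opening: 0.498
grasp_force: 0.0
```

```bash
python3 bl.py w13.png
```

```text
43.0167 [495.2  38.8 310.3] 0.49790039045997725
wrist 0.95 [322.6 343.5] [ 531.  -122.2] iou 0.24
wrist 0.92 [239.3 348.5] [ 445.1 -119.9] iou 0.2
scene 0.87 [410.9 286.4] [531. 388.] iou 0.76
scene 0.83 [386.2 315.9] [619.8 379.3] iou 0.78
scene 0.71 [206.1 204.2] [ 548.2 -142.1] iou 0.91
top 0.93 [160.1 208.6] [453.6 340.7] iou 0.79
top 0.75 [165.6 177.2] [545.9 335.7] iou 0.77
top 0.72 [335.7 219.3] [ 424.8 -142.9] iou 0.96
top 0.59 [341.2 178.5] [ 548.8 -144.7] iou 0.85
top 0.57 [246.6 130. ] [678.6 109.1] iou 0.25
top 0.43 [407.  202.3] [ 488.1 -337.1] iou 0.49
```

B is in the tub as well. Now blank C at (549,-144).

arm_command(
  increments=[
    [[0,0,0,5,-25,0,0.5],[0,0,0,11,-55,0,0.5],[0,0,0,18,-85,0,0.5],[0,0,0,24,-115,0,0.5],[0,0,0,31,-145,0,0.5],[0,0,0,37,-175,0,0.5],[0,0,0,44,-205,0,0.5],[0,0,0,50,-232,0,0.5],[0,0,0,53,-248,0,0.5],[0,0,0,53,-248,0,0.5]],
  ],
)

```text
clock: 44.15
tool_pos: [547.8, -208.7, 307.0]
tool_rot: [0.722, 0.692, -0.0, -0.0]
wrist_force: [-0.9, 0.6, -0.5]
opening: 0.495
grasp_force: 0.0
```

arm_command(
  increments=[
    [[0,0,0,0,0,-20,0.5],[0,0,0,0,0,-45,0.5],[0,0,0,0,0,-70,0.5],[0,0,0,0,0,-95,0.5],[0,0,0,0,0,-118,0.5],[0,0,0,0,0,-138,0.5],[0,0,0,0,0,-152,0.5],[0,0,0,0,0,-162,0.5],[0,0,0,0,0,-168,0.5],[0,0,0,0,0,-170,0.5]],
  ],
)

```text
clock: 44.98
tool_pos: [546.7, -206.2, 136.9]
tool_rot: [0.722, 0.692, -0.0, -0.001]
wrist_force: [-0.4, -0.1, -0.5]
opening: 0.502
grasp_force: 0.0
```

```bash
python3 bl.py w14.png|grep -E "top|^[0-9]"
```

```text
44.9833 [ 546.7 -206.2  136.9] 0.5020344923049765
top 0.96 [329.8 219.6] [ 428.9 -129.4] iou 0.53
top 0.89 [164.  175.3] [546.7 335.1] iou 0.8
top 0.82 [341.5 175.7] [ 549.9 -141.4] iou 0.8
top 0.64 [159.9 207.3] [453.9 340.7] iou 0.86
```

arm_command(
  increments=[
    [[0,0,0,0.3,4,1,0.5],[0,0,0,0.6,9,1,0.5],[0,0,0,1,14,1,0.5],[0,0,0,1.3,20,1,0.5],[0,0,0,2,28,1,0.5],[0,0,0,2.5,38,1,0.5],[0,0,0,3,50,1,0.5],[0,0,0,4,63,1,0.5],[0,0,0,5,76,1,0.5],[0,0,0,6,90,1,0.5]],
  ],
)

```text
clock: 46.12
tool_pos: [553.2, -117.7, 138.9]
tool_rot: [0.722, 0.692, -0.0, 0.001]
wrist_force: [-0.3, -6.9, 0.2]
opening: 0.503
grasp_force: 3.4
```

arm_command(
  increments=[
    [[0,0,0,1,14,0,0.5],[0,0,0,2,28,0,0.5],[0,0,0,3,42,0,0.5],[0,0,0,4,56,0,0.5],[0,0,0,5,70,0,0.5],[0,0,0,6,84,0,0.5],[0,0,0,7,98,0,0.5],[0,0,0,8,112,0,0.5],[0,0,0,9,126,0,0.5],[0,0,0,10,140,0,0.5]],
  ],
)

```text
clock: 46.95
tool_pos: [562.8, 22.5, 138.9]
tool_rot: [0.722, 0.692, -0.001, 0.001]
wrist_force: [-0.3, -7.6, 0.6]
opening: 0.502
grasp_force: 3.8
```

arm_command(
  increments=[
    [[0,0,0,1,14,0,0.5],[0,0,0,2,28,0,0.5],[0,0,0,3,42,0,0.5],[0,0,0,4,56,0,0.5],[0,0,0,5,70,0,0.5],[0,0,0,6,84,0,0.5],[0,0,0,7,98,0,0.5],[0,0,0,8,111,0,0.5],[0,0,0,9,122,0,0.5],[0,0,0,10,132,0,0.5]],
  ],
)

```text
clock: 47.78
tool_pos: [572.4, 154.3, 138.9]
tool_rot: [0.722, 0.692, -0.001, 0.001]
wrist_force: [-1.4, -8.7, 4.2]
opening: 0.497
grasp_force: 4.3
```

```bash
python3 bl.py w15.png
```

```text
47.7833 [572.4 154.3 138.9] 0.4974127774371066
wrist 0.8 [281.2 175.9] [573.8 199.9] iou 0.95
scene 0.87 [412.6 284.5] [531.4 386.6] iou 0.69
scene 0.82 [236.3 183.8] [ 421.9 -138.9] iou 0.92
scene 0.8 [387.  312.4] [619.5 379.8] iou 0.73
scene 0.55 [317.7 261. ] [573.6 203.2] iou 0.92
top 0.77 [159.4 206. ] [455.9 343.8] iou 0.76
top 0.76 [336.8 222.6] [ 423.1 -142.5] iou 0.94
top 0.74 [167.4 175.8] [545.8 336.2] iou 0.75
```

arm_command(
  increments=[
    [[0,0,0,0.6,10,0,0.5],[0,0,0,1.3,21,0,0.5],[0,0,0,2,32,0,0.5],[0,0,0,2.5,43,0,0.5],[0,0,0,3,54,0,0.5],[0,0,0,3.5,65,0,0.5],[0,0,0,4,75,0,0.5],[0,0,0,4.5,83,0,0.5],[0,0,0,5,89,0,0.5],[0,0,0,5,91,0,0.5]],
  ],
)

```text
clock: 48.92
tool_pos: [578.0, 246.5, 138.5]
tool_rot: [0.722, 0.692, 0.0, -0.0]
wrist_force: [0.6, -0.5, -0.4]
opening: 0.501
grasp_force: 0.0
```

arm_command(
  increments=[
    [[0,0,0,0,0,0,0.5],[0,0,0,0,0,0,0.5],[0,0,0,0,0,20,0.5],[0,0,0,0,0,50,0.5],[0,0,0,-10,-30,80,0.5],[0,0,0,-20,-60,110,0.5],[0,0,0,-30,-95,140,0.5],[0,0,0,-40,-130,160,0.5],[0,0,0,-40,-165,170,0.5],[0,0,0,-40,-200,170,0.5]],
  ],
)

```text
clock: 49.75
tool_pos: [538.3, 43.9, 312.2]
tool_rot: [0.722, 0.692, 0.002, 0.002]
wrist_force: [1.0, -0.4, 0.7]
opening: 0.499
grasp_force: 0.0
```

```bash
python3 bl.py w16.png
python3 - <<'E'
from h import *
b=grab_frame("scene");c=grab_frame("top")
save(np.hstack([cv2.resize(b[220:400,290:490],(400,360)),cv2.resize(c[130:270,110:270],(400,360))]),"tub1.png")
E
```

```text
49.75 [538.3  43.9 312.2] 0.49941482385036434
wrist 0.78 [157.1 384.9] [ 393.4 -167.5] iou 0.09
scene 0.82 [386.7 311.4] [618.7 381.8] iou 0.75
scene 0.73 [237.1 185.6] [ 422.2 -138. ] iou 0.89
scene 0.66 [355.3 302.7] [637.5 318.1] iou 0.46
scene 0.59 [408.2 283.4] [530.1 386.2] iou 0.71
top 0.97 [333.3 219.7] [ 424.4 -143.8] iou 0.91
top 0.9 [188.4 168.9] [568.9 272.2] iou 0.63
top 0.8 [158.9 206.2] [453.5 340.6] iou 0.86
top 0.74 [165.4 177.5] [542.3 336.6] iou 0.83
```

View pics/tub1.png

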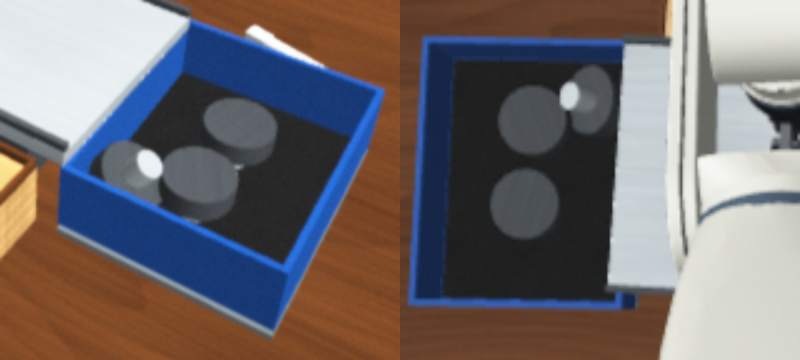

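Three blanks are in the tub: two lie flat, and the third leans at right panel (590,100), below the rim. Now D at (424,-143).

arm_command(
  increments=[
    [[0,0,0,-11,-25,0,0.5],[0,0,0,-23,-55,0,0.5],[0,0,0,-36,-85,0,0.5],[0,0,0,-50,-115,0,0.5],[0,0,0,-63,-145,0,0.5],[0,0,0,-76,-175,0,0.5],[0,0,0,-90,-205,0,0.5],[0,0,0,-103,-235,0,0.5],[0,0,0,-113,-257,0,0.5],[0,0,0,-113,-257,0,0.5]],
  ],
)

```text
clock: 50.98
tool_pos: [424.0, -213.6, 308.4]
tool_rot: [0.723, 0.691, -0.001, -0.0]
wrist_force: [-0.5, 0.1, 0.2]
opening: 0.498
grasp_force: 0.0
```

arm_command(
  increments=[
    [[0,0,0,0,0,-20,0.5],[0,0,0,0,0,-45,0.5],[0,0,0,0,0,-70,0.5],[0,0,0,0,0,-95,0.5],[0,0,0,0,0,-118,0.5],[0,0,0,0,0,-138,0.5],[0,0,0,0,0,-150,0.5],[0,0,0,0,0,-158,0.5],[0,0,0,0,0,-164,0.5],[0,0,0,0,0,-164,0.5]],
  ],
)

```text
clock: 51.82
tool_pos: [425.0, -210.6, 143.8]
tool_rot: [0.722, 0.692, -0.0, -0.001]
wrist_force: [-0.4, -0.7, -0.7]
opening: 0.497
grasp_force: 0.0
```

```bash
python3 bl.py w17.png
```

```text
51.8167 [ 425.  -210.6  143.8] 0.4966291593214051
wrist 0.7 [270.  107.1] [ 423.5 -140.3] iou 0.96
scene 0.96 [234.7 184.6] [ 423.3 -137. ] iou 0.91
scene 0.91 [410. 284.] [530.7 386.9] iou 0.76
scene 0.79 [354.7 304.4] [638.7 319.1] iou 0.49
scene 0.7 [388.  312.7] [618.4 381.6] iou 0.71
top 0.6 [188.  168.4] [568.7 272.1] iou 0.66
top 0.58 [334.4 219.3] [ 424.3 -143.6] iou 0.9
top 0.57 [160.6 209.2] [453.9 340.5] iou 0.81
top 0.46 [245.9 128.6] [678.3 113.6] iou 0.24
top 0.18 [147.6 203.2] [478.8 364.2] iou 0.06
```

arm_command(
  increments=[
    [[0,0,0,0,4,-3,0.5],[0,0,0,0,9,-4.5,0.5],[0,0,0,0,14,-4.5,0.5],[0,0,0,0,20,-4.5,0.5],[0,0,0,-0.5,28,-4.5,0.5],[0,0,0,-0.5,38,-4.5,0.5],[0,0,0,-1,50,-4.5,0.5],[0,0,0,-1,63,-4.5,0.5],[0,0,0,-1.5,76,-4.5,0.5],[0,0,0,-1.5,90,-4.5,0.5]],
  ],
)

```text
clock: 52.95
tool_pos: [423.6, -121.0, 140.3]
tool_rot: [0.722, 0.692, -0.0, 0.001]
wrist_force: [0.4, -4.6, -1.8]
opening: 0.501
grasp_force: 2.6
```

arm_command(
  increments=[
    [[0,0,0,-0.3,14,0,0.5],[0,0,0,-0.6,28,0,0.5],[0,0,0,-1,42,0,0.5],[0,0,0,-1.3,56,0,0.5],[0,0,0,-1.7,70,0,0.5],[0,0,0,-2,84,0,0.5],[0,0,0,-2.5,98,0,0.5],[0,0,0,-3,112,0,0.5],[0,0,0,-3.5,126,0,0.5],[0,0,0,-4,140,0,0.5]],
  ],
)

```text
clock: 53.78
tool_pos: [419.1, 19.2, 140.2]
tool_rot: [0.722, 0.692, -0.0, 0.0]
wrist_force: [0.8, -6.9, -0.6]
opening: 0.499
grasp_force: 2.9
```

arm_command(
  increments=[
    [[0,0,0,-0.3,14,0,0.5],[0,0,0,-0.6,28,0,0.5],[0,0,0,-1,42,0,0.5],[0,0,0,-1.3,56,0,0.5],[0,0,0,-1.7,70,0,0.5],[0,0,0,-2,84,0,0.5],[0,0,0,-2.5,98,0,0.5],[0,0,0,-3,111,0,0.5],[0,0,0,-3.5,122,0,0.5],[0,0,0,-4,132,0,0.5]],
  ],
)

```text
clock: 54.62
tool_pos: [414.6, 150.9, 140.2]
tool_rot: [0.722, 0.692, -0.001, 0.0]
wrist_force: [0.0, -7.4, 1.0]
opening: 0.499
grasp_force: 3.5
```

```bash
python3 bl.py w18.png
```

```text
54.6167 [414.6 150.9 140.2] 0.49904896313077607
wrist 0.7 [529.6   8.8] [526.3 288.5] iou 0.78
scene 0.85 [389.8 312.2] [618.3 382.2] iou 0.77
scene 0.76 [412.3 283.7] [531.2 386.6] iou 0.71
scene 0.55 [354.9 306. ] [638.2 318.1] iou 0.49
top 0.92 [190.1 167.7] [568.  272.6] iou 0.72
top 0.79 [158.9 207.8] [453.8 340.6] iou 0.81
top 0.58 [164.8 176. ] [543.4 335.9] iou 0.82
```

arm_command(
  increments=[
    [[0,0,0,0,10,0,0.5],[0,0,0,0,21,0,0.5],[0,0,0,0.5,32,0,0.5],[0,0,0,0.5,43,0,0.5],[0,0,0,0.5,54,0,0.5],[0,0,0,1,65,0,0.5],[0,0,0,1,76,0,0.5],[0,0,0,1,86,0,0.5],[0,0,0,1,93,0,0.5],[0,0,0,1,97,0,0.5]],
  ],
)

```text
clock: 55.75
tool_pos: [416.6, 248.4, 140.2]
tool_rot: [0.722, 0.692, 0.0, -0.0]
wrist_force: [0.8, 0.6, 0.5]
opening: 0.502
grasp_force: 0.0
```

arm_command(
  increments=[
    [[0,0,0,0,0,0,0.5],[0,0,0,0,0,0,0.5],[0,0,0,0,0,20,0.5],[0,0,0,0,0,50,0.5],[0,0,0,10,-30,80,0.5],[0,0,0,20,-60,110,0.6],[0,0,0,30,-95,140,0.8],[0,0,0,40,-130,160,1],[0,0,0,40,-165,170,1],[0,0,0,40,-200,170,1]],
  ],
)

```text
clock: 56.58
tool_pos: [458.0, 45.7, 313.3]
tool_rot: [0.722, 0.692, 0.002, 0.002]
wrist_force: [0.5, -0.8, -0.9]
opening: 1.002
grasp_force: 0.0
```

arm_command(
  increments=[
    [[0,0,-0.05,4,-30,0,1],[0,0,-0.12,8,-65,0,1],[0,0,-0.2,12,-100,0,1],[0,0,-0.3,16,-135,0,1],[0,0,-0.4,20,-170,0,1],[0,0,-0.5,24,-200,0,1],[0,0,-0.6,28,-230,0,1],[0,0,-0.7,32,-255,0,1],[0,0,-0.8,36,-270,0,1],[0,0,-0.9,40,-280,0,1]],
  ],
)

```text
clock: 57.42
tool_pos: [495.9, -234.7, 309.8]
tool_rot: [0.952, 0.305, -0.0, -0.0]
wrist_force: [-0.9, 0.9, -1.4]
opening: 1.005
grasp_force: 0.0
```

```bash
python3 bl.py w19.png
python3 - <<'E'
from h import *
b=grab_frame("scene");c=grab_frame("top")
save(np.vstack([np.hstack([cv2.resize(b[220:400,290:490],(400,300)),cv2.resize(b[120:330,90:370],(400,300))]),cv2.resize(c[90:260,100:450],(800,300))]),"tub2.png")
s=get_state();print(s["tool_pos"],s["q"],R.from_quat(s['tool_rot']).as_matrix()[:,1])
E
```

```text
57.4167 [ 495.9 -234.7  309.8] 1.0054647294337304
scene 0.82 [410.7 286.5] [530.6 386.9] iou 0.7
scene 0.81 [355.1 303.9] [638.3 319.8] iou 0.51
scene 0.78 [388.1 313.9] [618.6 381.7] iou 0.75
scene 0.63 [396.6 262.6] [474.6 336.4] iou 0.53
top 0.92 [190.8 168.6] [567.  271.7] iou 0.63
top 0.88 [179.7 229.9] [391.7 288.8] iou 0.65
top 0.85 [158.7 206.4] [454.6 342.1] iou 0.84
top 0.76 [163.9 177.3] [542.9 337.5] iou 0.77
[ 496.22030767 -231.64431863  310.239772  ] [-4.58506715e-01  2.40582586e-01  1.74185795e+00  5.01051956e-05
  1.15935463e+00  4.82199945e-01] [ 5.89200998e-01 -8.07986475e-01 -2.00712593e-04]
```

View pics/tub2.png

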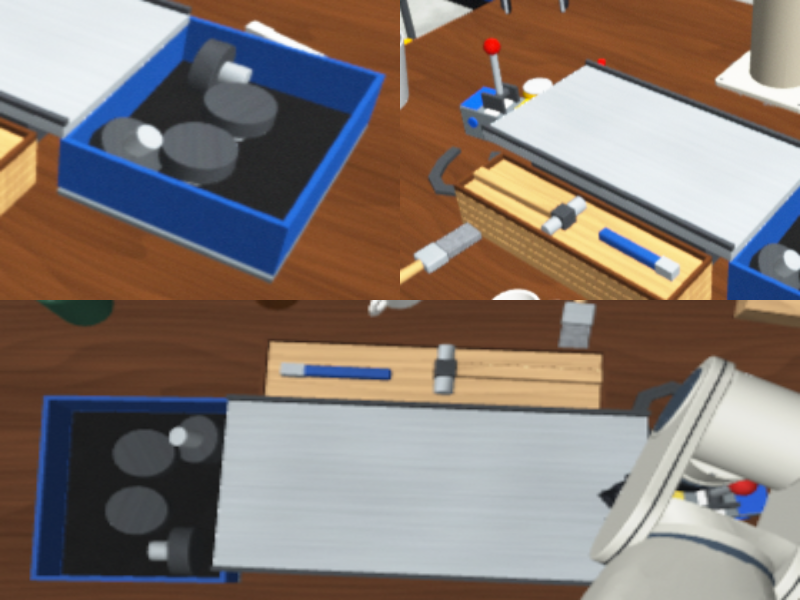

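All four blanks are in the tub, the plate is clear, both tools lie inside the tray and the switch still stands upright. Back to the switch.

arm_command(
  increments=[
    [[0,0,-0.05,0,-15,0,1],[0,0,-0.1,1,-30,0,1],[0,0,-0.17,1,-48,0,1],[0,0,-0.24,1,-66,0,1],[0,0,-0.31,2,-84,0,1],[0,0,-0.38,2,-102,0,1],[0,0,-0.44,2,-116,0,1],[0,0,-0.485,2,-128,0,1],[0,0,-0.485,2,-128,0,1],[0,0,-0.485,2,-128,0,1]],
  ],
)

```text
clock: 58.65
tool_pos: [498.4, -360.0, 310.1]
tool_rot: [0.997, 0.072, -0.0, -0.0]
wrist_force: [0.6, 0.3, -0.9]
opening: 1.0
grasp_force: 0.0
```

```bash
python3 ball.py w20.png; python3 -c "
from h import *
s=get_state();print(s['tool_pos'],R.from_quat(s['tool_rot']).as_matrix()[:,1])"
```

```text
wrist [(array([269.87, 215.3 ]), np.int32(411), array([22, 33], dtype=int32)), (array([231.95, 330.1 ]), np.int32(1036), array([47, 61], dtype=int32))]
top [(array([425.11, 196.72]), np.int32(46), array([11,  6], dtype=int32)), (array([387.93, 277.52]), np.int32(169), array([16, 24], dtype=int32))]
scene [(array([153.87, 151.84]), np.int32(118), array([13, 12], dtype=int32)), (array([539.24, 385.28]), np.int32(3016), array([53, 82], dtype=int32))]
W z200 [[ 494.09 -350.01  200.  ]] WTS [ 494.68 -355.82  203.  ] WS [ 498.54 -351.52  205.74]
[ 498.54117301 -359.39606892  310.25908585] [ 1.44441769e-01 -9.89513248e-01 -3.28956903e-04]
```

arm_command(
  increments=[
    [[0,0,0,0,0,-20,1],[0,0,0,0,0,-45,1],[0,0,0,0,0,-70,1],[0,0,0,0,0,-90,1],[0,0,0,0,0,-106,1],[0,0,0,0,0,-114,1],[0,0,0,0,0,-114,0.8],[0,0,0,0,0,-114,0.6],[0,0,0,0,0,-114,0.45],[0,0,0,0,0,-114,0.45]],
  ],
)

```text
clock: 59.63
tool_pos: [499.2, -360.8, 197.6]
tool_rot: [0.997, 0.072, 0.001, 0.001]
wrist_force: [-0.1, 0.7, -0.2]
opening: 0.462
grasp_force: 0.0
```

arm_command(
  increments=[
    [[0,0,0,0,0,0,0.45],[0,0,0,0,0,0,0.45],[0,0,0,-1,8,0,0.45],[0,0,0,-2,16,-1,0.45],[0,0,0,-3,24,-3,0.45],[0,0,0,-4.5,32,-5,0.45],[0,0,0,-5.5,40,-8,0.45],[0,0,0,-7,48,-11,0.45],[0,0,0,-8,55,-15,0.45],[0,0,0,-8.7,60,-18,0.45]],
  ],
)

```text
clock: 60.47
tool_pos: [489.7, -299.4, 177.9]
tool_rot: [0.997, 0.072, -0.0, 0.0]
wrist_force: [0.0, -9.8, 11.4]
opening: 0.45
grasp_force: 8.3
```

arm_command(
  increments=[
    [[0,0,0,0,1,0,0.45],[0,0,0,0,2,0,0.45],[0,0,0,0,3,0,0.45],[0,0,0,-0.5,4,0,0.45],[0,0,0,-0.5,5,0,0.45],[0,0,0,-0.5,6,0,0.45],[0,0,0,-0.5,6,0,0.45],[0,0,0,-0.5,6,0,0.45],[0,0,0,-0.5,6,0,0.45],[0,0,0,-0.5,6,0,0.45]],
  ],
)

```text
clock: 61.3
tool_pos: [490.2, -297.9, 179.1]
tool_rot: [0.997, 0.072, 0.001, 0.004]
wrist_force: [-0.9, -16.5, 3.7]
opening: 0.448
grasp_force: 7.6
```

Solid stop reached (16 N). Release, rise and check.

arm_command(
  increments=[
    [[0,0,0,0,-4,0,0.6],[0,0,0,0,-5,0,0.8],[0,0,0,0,-5,0,1],[0,0,0,0,-5,0,1],[0,0,0,0,-5,10,1],[0,0,0,0,-5,35,1],[0,0,0,0,-5,65,1],[0,0,0,0,-5,95,1],[0,0,0,0,-5,120,1],[0,0,0,0,-5,130,1]],
  ],
)

```text
clock: 62.13
tool_pos: [490.6, -299.8, 312.7]
tool_rot: [0.997, 0.072, 0.002, 0.002]
wrist_force: [0.5, 0.5, -0.6]
opening: 0.999
grasp_force: 0.0
```

arm_command(
  increments=[
    [[0,0,0,0,20,0,1],[0,0,0,0,45,0,1],[0,0,0,0,70,0,1],[0,0,0,0,100,0,1],[0,0,0,0,130,0,1],[0,0,0,0,160,0,1],[0,0,0,0,190,0,1],[0,0,0,0,215,0,1],[0,0,0,0,230,0,1],[0,0,0,0,230,0,1]],
  ],
)

```text
clock: 62.97
tool_pos: [488.5, -66.7, 307.8]
tool_rot: [0.997, 0.073, -0.001, -0.001]
wrist_force: [-0.7, -0.7, 0.2]
opening: 1.001
grasp_force: 0.0
```

```bash
python3 - <<'E'
from h import *
np.set_printoptions(precision=1,suppress=True)
s=get_state();print(s["clock"],s["tool_pos"],s["wrist_force"])
px={}
for n in("scene","top"):
    f=grab_frame(n);P=pose(n)
    for q in("handle_ball","horseshoe","nailtin","hammer","chisel"):
        print(n,q,[(np.array(d["location"]),round(d["confidence"],2)) for d in search_frame(n,q)[:3]])
    hsv=cv2.cvtColor(f,cv2.COLOR_RGB2HSV);m=((cv2.inRange(hsv,(0,150,80),(6,255,255))|cv2.inRange(hsv,(174,150,80),(180,255,255)))>0).astype(np.uint8)
    N,l,st,c=cv2.connectedComponentsWithStats(m)
    for th in(.5,.6):
        e=proj(P,[[498-.144*110*np.sin(th),-360+.99*110*np.sin(th),90+110*np.cos(th)]])[0];print(n,"expect",th,e)
    print([c[i] for i in range(1,N) if st[i,4]>30 and np.hypot(*(c[i]-e))<40])
E
python3 bl.py w21.png
```

```text
62.9667 [488.5 -66.7 307.8] [-0.7 -0.7  0.2]
scene handle_ball [(array([168.5, 170. ]), 0.56)]
scene horseshoe [(array([120.3, 240.6]), 0.83)]
scene nailtin [(array([185.4, 179.5]), 0.64)]
scene hammer [(array([187.3, 261.5]), 0.56)]
scene chisel [(array([259.3, 297.3]), 0.72), (array([424.3, 238.2]), 0.72)]
scene expect 0.5 [170.1 160.9]
scene expect 0.6 [173.3 163.5]
[array([173.6, 163.1])]
top handle_ball [(array([405.2, 198.1]), 0.8)]
top horseshoe [(array([317.6, 132.6]), 0.73), (array([160.2, 206.9]), 0.59), (array([401.2, 147.1]), 0.57)]
top nailtin [(array([409.2, 239.9]), 0.75), (array([404.4, 202.7]), 0.15)]
top hammer [(array([317.1, 128.9]), 0.76), (array([404.9, 203.5]), 0.66), (array([163.2, 176. ]), 0.57)]
top chisel [(array([163.3, 287.6]), 0.64), (array([244.3, 127.4]), 0.58), (array([410.4, 239. ]), 0.48)]
top expect 0.5 [402.9 197.7]
top expect 0.6 [398.7 198.4]
[array([399.5, 198. ])]
63.5667 [489.3 -69.8 308.2] 0.999458403621726
scene 0.79 [354.8 304.8] [638.8 319.8] iou 0.51
scene 0.69 [414.7 284.9] [531.2 387.9] iou 0.74
scene 0.69 [388.5 312.8] [618.7 382. ] iou 0.76
scene 0.61 [397.9 260.7] [474.3 336.1] iou 0.54
scene 0.44 [170.8 169.4] [ 474.4 -334.3] iou 0.27
top 0.89 [189.2 168.5] [567.3 272.6] iou 0.69
top 0.81 [160.6 205.9] [454.  342.2] iou 0.76
top 0.81 [163.8 174.5] [543.6 336.8] iou 0.8
top 0.66 [175.  229.6] [392.4 289.3] iou 0.64
```

```bash
python3 -c "
from rig import *
print(sign_off())"
```

```text
the job is handed in; nothing more can be done
None
```

The job is handed in at about 64 s of the 210 s: the switch rested at off, all four blanks are in the tub, the hammer and blue chisel lie in the tray, the switch is at the generator stop (about +0.6 rad), and the horseshoe and tin are undisturbed; two early grips slipped off the switch knob before it reached off, and the judging result was not shown.

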